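# Push a stuck lens cartridge out of its housing

### The job

The orange lens cartridge is stuck in the blue housing: fetch the push rod from its slotted dock, lay it down in the two V notches behind the housing with its bare steel tip towards the access hole, let go, then take it again by the red tail end and push it through the hole until the cartridge is fully out on the ledge in front. Leave the rod lying in the notches and set the cartridge upright and square on the middle of the black foam rest, long side of its footprint along the long side of the rest. Drop neither of them and do not disturb the other things on the bench.

Things in the scene. Friction and masses are not known exactly. Their poses are not given: they have to be found in the camera images.
- stand: Knock-out stand, fixed to the bench: grey base plate 8 mm thick, x = -116 to 98 mm, 64 mm wide, carrying in one line two V-notch posts, a blue housing and a ledge. Origin on the bench under the outer face of the housing's back wall; +x is the push direction, z up. The push line is y = 0, z = 50 mm.
- access_hole (a point): Mouth of the access hole in the housing's back wall (stand x = 0, y = 0, z = 50 mm), axes as the stand. Hole 19 mm across, wall 8 mm thick. Housing x = 0 to 42 mm, 56 mm wide, top at z = 84 mm with a cap up to 92 mm; pocket open to the front only, floor at z = 30 mm. A spring clip in its roof grips the cartridge by friction: pushing takes about 5 to 15 N until it comes free.
- rear_notch (a point): Rod axis over the rear V notch (stand x = -104, y = 0, z = 50 mm); the front notch is alike at stand x = -16 mm. Posts 10 mm long in x, 25 mm wide; 90 degree notches open upward, rims at z = 51 mm. They hold the 12 mm rod with its axis on the push line.
- ledge (a point): Middle of the ledge's top in front of the housing (stand x = 69 mm, z = 30 mm). Ledge x = 42 to 97 mm, 36 mm wide with 4 mm high guide rims along both sides (tops at z = 34 mm, 31 mm apart), so the cartridge is gripped there by its sides with the fingertips above z = 35 mm; an 8 mm lip closes its end, x = 93 to 97 mm.
- cartridge_mid (a point): Centre of the stuck lens cartridge, a loose orange block 30 (x) x 28 (y) x 40 (z) mm, 60 g, lens window on its +x face, brass push disc on its -x face. It starts at x = 23.5, y = 0, z = 50 mm of the stand, its front face 3.5 mm inside the housing; fully out when its centre is beyond stand x = 57 mm (rod tip beyond 42 mm).
- dock: Rod dock, fixed: black base plate 212 x 58 x 8 mm, a V-notch post (10 mm long, 25 wide) at x = 80 mm, wooden cheeks x = -106 to 20 mm, 36 mm wide, top at z = 54 mm, with an 18 mm slot. Origin on the bench under the plate's centre. The rod lies along x, tip to +x, axis at z = 40 mm, its rear 120 mm sunk in the slot; it lifts straight up; only its shaft at x = 20 to 75 mm can be gripped.
- rod_mid (a point): Middle of the push rod's axis (100 mm from either end). The rod is 200 mm long, 12 mm thick, round, about 90 g, centre of mass about 82 mm from the tip; x axis along the rod towards the tip; it may be rolled about its axis. Front 110 mm bare steel, rear 90 mm red handle.
- rod_tip (a point): End of the push rod's bare steel tip, on its axis (rod_mid + 100 mm along x).
- foam_rest: Black foam lens rest, a solid pad fixed to the bench, 40 (x) x 60 (y) x 22 mm high, origin on the bench under its centre, z up.
- rest_top (a point): Centre of the foam rest's top face (22 mm above the bench). The cartridge standing on it has its centre 20 mm above this point.
- mug: Bystander: white mug with handle, 92 x 127 x 95 mm, origin under its middle.
- dropper_bottle: Bystander: amber dropper bottle, 34 mm across, 102 mm high, origin under its middle.
- spray_bottle: Bystander: red and black spray bottle, 36 x 42 x 106 mm, origin under its middle.
- loupe: Bystander: black eye loupe, 35 mm across, 32 mm high, origin under its middle.
- screw_jar: Bystander: small white jar with a blue lid, 42 mm across, 30 mm high, origin under its middle.
- pliers: Bystander: small pliers with blue handles, 53 x 150 x 10 mm, origin under their middle.
- cartridge: The same orange cartridge; origin at the centre of its underside, axes as cartridge_mid.
- rod: The same push rod; origin and axes as rod_mid.
Mind the look-alikes: they are no part of the job. Leave any green or turquoise look-alike of the foam_rest alone.

How it is judged:
By the outcome, as a careful person would: the job done as asked, in the order asked, and still so for the second after the job is handed in, with the robot touching nothing.
It also fails if it takes over 67 s, if anything falls off the work surface, if the arm or the gripper's body presses on something with over 40 N, if the wrist force passes 120 N, or if a joint passes its speed limit or range.

### The arm

A 6-joint arm with a two-finger parallel gripper is mounted at the origin on a cart in front of the work surface, level with it; the furniture and walls round the work are solid. World frame = base frame: x ahead of the robot, y to its left, z up, the work surface at z = 0. Lengths are in m, angles in rad, forces in N, time in s.
With the tool pointing down it reaches from about 0.25 to 0.725 m from the base axis. Payload 4 kg.
Tool frame: the origin (TCP) lies at the very end of the fingers, on their centre line; the grasp point (between the pads) lies behind it (env.hold_point_z is the z of the grasp point in the tool frame, in m); z points along the fingers, y is the direction in which the jaws open and shut (so a half turn about z gives the same grasp; the last joint's range is limited). The gripper opens to 85 mm and grips with 20 to 120 N. Pads are 22 mm wide; open, the fingers measure 114 mm over their backs; the gripper's body (76 mm by 85 mm) begins 54 mm behind the grasp point. The pads swing forward as they close: fully open they stand 13 mm farther back than shut.
Start: joints at [-1.297, 0.241, 0.005, 1.335, 0, 1.571], TCP at [0.135, -0.481, 0.231] pointing down, gripper open.
Joint ranges: [-2.72, 2.72], [-1.05, 1.87], [-1.09, 1.28], [-1.99, 2.15], [-1.42, 1.44], [-3.14, 3.14]. Speed limits (rad/s): [2.79, 2.79, 3.14, 3.14, 3.14, 3.14].

### API

Orientations are given as [roll, pitch, yaw] about the fixed x, y, z axes, in that order (R = Rz(yaw) Ry(pitch) Rx(roll)).
In Python, from station import env, eyes gives the robot as it stands.
- The arm moves only by the tool arm_command, never from a script. Its argument "motion" is a list of rows, each a list of 3 entries, a list of its own where there are three numbers: the shift along the tool's x, y, z in units of 30 mm (1.0 is 30 mm), then the turn about the tool's z in units of 6 degrees (1.0 is 6 degrees), then the opening, from 0 (shut) to 1 (fully open). A call has 1 to 5 rows; each row is the pose to reach, as a shift and turn from the pose commanded when the call began, along the tool's axes at that moment; what a row does not reach only later rows make up. A row lasts 1/12 s, in which the tool goes at most 41.7 mm and 7.16 degrees, less where a joint would pass 70% of its speed; a pose out of reach is approached as far as the arm can. A call with a gripper value outside its range is refused whole. The fingers move at their own pace and stop on an object; "squeeze" is the grip in N (left out, the last holds). Time passes only in rows, so rows that repeat a pose let the fingers close. It gives the time, the measured TCP pose, the force and the opening at its end, in the units of the state.
- env.sense(): the state, without advancing time (a new reading comes with each control period).
- eyes.camera(name): name is "side" or "top" or "wrist"; returns the picture (384x512x3 uint8, red, green, blue); there is no depth.
- eyes.camera_info(name): a dict with "fx", "fy", "cx", "cy" (pixels), "world_to_cam" (4x4, takes a point from world to camera coordinates). Camera axes: x right, y down, z forward; pixel columns grow to the right and rows downward; lengths in m; the calibration is good to about 2 mm. The wrist camera is an equidistant fisheye: a pixel r from the principal point sees the ray r / f radians off the axis. A picture is of the moment at which its call begins: read the wrist's pose just before it. camera_info takes no time and is no camera call; for the wrist camera it gives the pose at the moment of the call.
- env.sign_off(): hands the job in, once; it reports no verdict.
The state is a dict: "time_s": time; "joint_positions": joint angles; "joint_velocities": joint speeds; "joint_torque": joint torques, N m; "position": TCP position; "tool_rot": TCP orientation; "contact_force": force on the tool from outside, world axes, zero at the start; "wrist_torque": the same for the moment, N m; "finger_gap": opening from 0.0 (shut) to 1.0 (fully open).
Only numpy, scipy, OpenCV 4.12 (cv2) and the standard library are available. Lean on these libraries where they do the work, as an engineer would, in place of code of your own. Each camera call takes 0.05 s, during which the arm holds its last target.

## Working session

There is one attempt and no reset: what is moved stays moved. The work goes in short steps, Python scripts to look and compute and a tool call to move; the robot and the scene stay as the last step left them, time stands still between calls to the robot, and variables do not carry over. Pictures are saved under pics/ and viewed, and the job is handed in when it is done.

Besides the shell and the picture viewer there is one more tool, called after "Request:" as name([rows], argument=value, ...), one row to a line, values as JSON. arm_command: Moves the arm, as the interface text tells. Its arguments: {"type":"object","properties":{"motion":{"type":"array","items":{"type":"array"}},"squeeze":{"type":"number"}},"required":["motion"]}

```bash
ls; mkdir -p pics; python3 - <<'E'
from station import env, eyes
import cv2
s=env.sense()
for k,v in s.items(): print(k,v)
print(env.hold_point_z)
for n in ["side","top","wrist"]:
    im=eyes.camera(n); cv2.imwrite(f"pics/a_{n}.png",im[:,:,::-1]); print(n,eyes.camera_info(n))
E
```

```text
pics
time_s 0.0
joint_positions [-1.29697424e+00  2.41387499e-01  3.73294374e-03  1.33517408e+00
  6.76909500e-06  1.57080197e+00]
joint_velocities [ 0.00031213  0.00038111 -0.00088537  0.00059463  0.00028045 -0.00065157]
joint_torque [ 1.68273407e-03 -3.72322118e+01  2.52404577e+01  1.68961933e-02
 -1.55810835e-04 -5.84549156e-06]
position [ 0.13504157 -0.48077723  0.23042899]
tool_rot [-3.13956035e+00 -6.75760497e-06  2.73816426e-01]
contact_force [ 0.06466144 -0.18076051 -0.25962834]
wrist_torque [ 0.0535294  -0.00681367 -0.01103361]
finger_gap 1.0012035929417913
-0.0187
side {'fx': 354.47091246074064, 'fy': 354.47091246074064, 'cx': 257.8306301574313, 'cy': 188.02996808801782, 'world_to_cam': array([[-0.86638376, -0.49927253, -0.01030122,  0.40368062],
       [-0.23758514,  0.43024814, -0.87088451,  0.22219743],
       [ 0.43924079, -0.75207279, -0.49137974,  1.1895683 ],
       [ 0.        ,  0.        ,  0.        ,  1.        ]])}
top {'fx': 368.39650029403856, 'fy': 368.39650029403856, 'cx': 254.0283170582233, 'cy': 196.77044126526152, 'world_to_cam': array([[-2.10545686e-02, -9.99768028e-01, -4.53826411e-03,
        -9.64417457e-02],
       [-9.86030191e-01,  2.15150223e-02, -1.65171327e-01,
         5.15915953e-01],
       [ 1.65230652e-01,  9.97254393e-04, -9.86254448e-01,
         1.16154296e+00],
       [ 0.00000000e+00,  0.00000000e+00,  0.00000000e+00,
         1.00000000e+00]])}
wrist {'fx': 297.3186396354542, 'fy': 297.3186396354542, 'cx': 248.83860229191382, 'cy': 189.7978012314167, 'world_to_cam': array([[ 0.27092423, -0.96259815, -0.00220409, -0.49795794],
       [-0.91263492, -0.2575888 ,  0.31740435, -0.0415877 ],
       [-0.30610059, -0.083981  , -0.94828773,  0.38057605],
       [ 0.        ,  0.        ,  0.        ,  1.        ]])}
```

View pics/a_side.png

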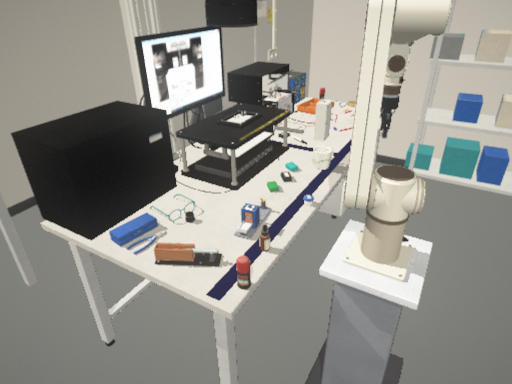

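View pics/a_top.png

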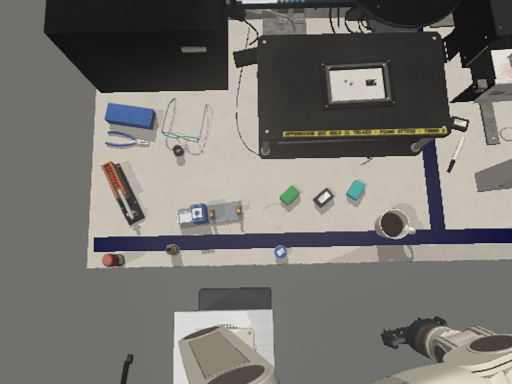

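View pics/a_wrist.png

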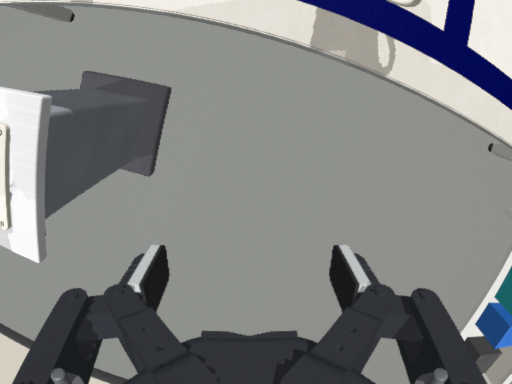

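```bash
cat > h.py <<'E'
import numpy as np, cv2
from station import env, eyes
def crop(im,x0,y0,w,h,k,fn):
    c=cv2.resize(im[y0:y0+h,x0:x0+w,::-1].copy(),None,fx=k,fy=k,interpolation=cv2.INTER_CUBIC)
    st=10 if k>=5 else 20
    for x in range((x0//st+1)*st,x0+w,st):
        cv2.line(c,((x-x0)*k,0),((x-x0)*k,6),(0,0,255),1); cv2.putText(c,str(x),((x-x0)*k-8,16),0,.35,(255,0,255),1)
    for y in range((y0//st+1)*st,y0+h,st):
        cv2.line(c,(0,(y-y0)*k),(6,(y-y0)*k),(0,0,255),1); cv2.putText(c,str(y),(8,(y-y0)*k+4),0,.35,(255,0,255),1)
    cv2.imwrite(fn,c)
def ray(info,u,v,fish=False):
    x=(u-info['cx'])/info['fx'];y=(v-info['cy'])/info['fy']
    if fish:
        r=np.hypot(x,y); d=np.array([x/r*np.sin(r),y/r*np.sin(r),np.cos(r)]) if r>1e-9 else np.array([0,0,1.])
    else: d=np.array([x,y,1.])
    T=np.array(info['world_to_cam']);R=T[:3,:3]
    return -R.T@T[:3,3], R.T@d
def atz(info,u,v,z,fish=False):
    o,d=ray(info,u,v,fish); return o+d*(z-o[2])/d[2]
def proj(info,P,fish=False):
    T=np.array(info['world_to_cam']);P=np.atleast_2d(P);c=P@T[:3,:3].T+T[:3,3]
    if fish:
        r=np.hypot(c[:,0],c[:,1]);th=np.arctan2(r,c[:,2]);s=th/np.maximum(r,1e-12)
        return np.c_[info['cx']+info['fx']*c[:,0]*s,info['cy']+info['fy']*c[:,1]*s]
    return np.c_[info['cx']+info['fx']*c[:,0]/c[:,2],info['cy']+info['fy']*c[:,1]/c[:,2]]
E
python3 - <<'E'
from h import *
im=cv2.imread("pics/a_top.png")[:,:,::-1]
crop(im,90,150,170,120,4,"pics/b1.png")
crop(im,260,150,170,120,4,"pics/b2.png")
im=cv2.imread("pics/a_side.png")[:,:,::-1]
crop(im,100,180,190,120,4,"pics/b3.png")
i=eyes.camera_info("top")
for u,v in [(100,160),(143,220),(180,215),(243,212),(290,196),(323,198),(355,190),(172,249),(113,260),(280,252),(392,225),(265,150),(440,145),(262,40)]:
    print(u,v,atz(i,u,v,0.0).round(3))
E
```

```text
100 160 [0.661 0.421 0.   ]
143 220 [0.45  0.267 0.   ]
180 215 [0.464 0.143 0.   ]
243 212 [ 0.47  -0.069  0.   ]
290 196 [ 0.521 -0.229  0.   ]
323 198 [ 0.512 -0.341  0.   ]
355 190 [ 0.537 -0.45   0.   ]
172 249 [0.352 0.168 0.   ]
113 260 [0.32  0.362 0.   ]
280 252 [ 0.334 -0.189  0.   ]
392 225 [ 0.415 -0.566  0.   ]
265 150 [ 0.684 -0.149  0.   ]
440 145 [ 0.688 -0.755  0.   ]
262 40 [ 1.1   -0.149  0.   ]
```

View pics/b1.png

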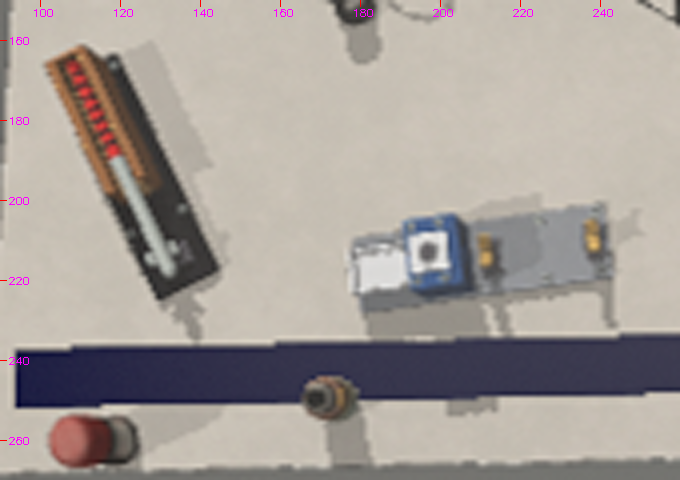

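View pics/b2.png

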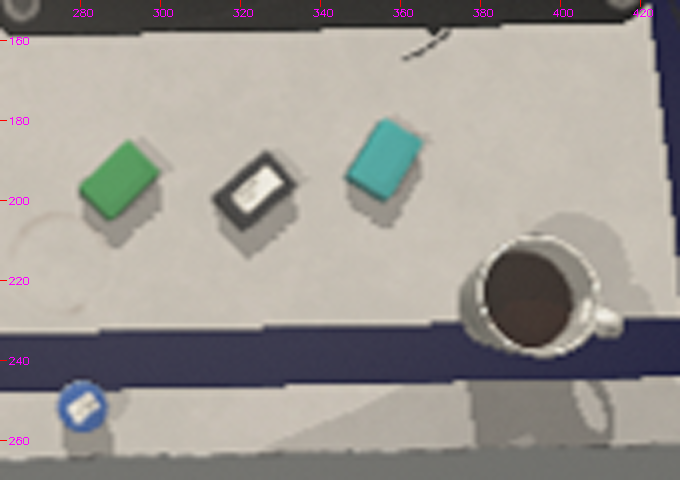

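View pics/b3.png

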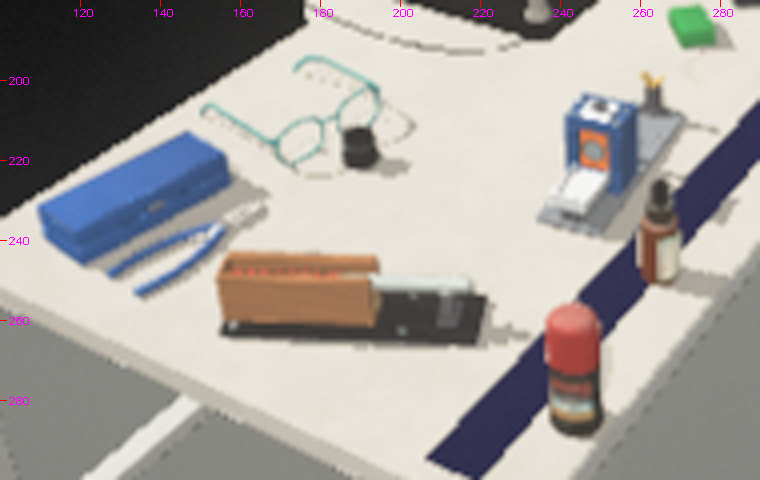

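```bash
cat >> h.py <<'E'
def go(x,y,z,yawdeg):
    s=env.sense(); p=np.array(s['position']); yaw=s['tool_rot'][2]
    R=cv2.Rodrigues(np.array([0,0,0.]))[0]
    from scipy.spatial.transform import Rotation as Ro
    R=Ro.from_euler('xyz',s['tool_rot']).as_matrix()
    d=R.T@(np.array([x,y,z])-p)/0.030
    t=-(np.radians(yawdeg)-yaw); t=(t+np.pi)%(2*np.pi)-np.pi
    print("t=%.2f"%s['time_s'],"pos",p.round(4),"rpy",np.degrees(s['tool_rot']).round(1),"gap %.3f"%s['finger_gap'],"F",np.round(s['contact_force'],1))
    print("SHIFT",d.round(3),"TURN %.2f"%(np.degrees(t)/6))
E
python3 -c "
from h import *
go(0.40,0.1,0.28,27)"
```

```text
t=0.15 pos [ 0.1351 -0.4809  0.2306] rpy [-179.9   -0.    15.7] gap 1.002 F [-0.8  0.4  0.3]
SHIFT [ 13.737 -16.258  -1.619] TURN -1.89
```

Request:
arm_command([
  [[1, -1.1, -0.4], -0.5, 1],
  [[2, -2.2, -0.8], -1, 1],
  [[3, -3.3, -1.2], -1.5, 1],
  [[4, -4.4, -1.6], -1.9, 1],
  [[5, -5.6, -1.6], -1.9, 1],
])

```text
time_s: 0.57
position: [0.2254, -0.2988, 0.2789]
tool_rot: [3.139, -0.001, 0.473]
contact_force: [1.3, -0.5, 0.2]
finger_gap: 1.001
```

```bash
python3 -c "
from h import *
go(0.40,0.1,0.28,27);print(env.sense()['joint_positions'])"
```

```text
t=0.57 pos [ 0.2254 -0.2988  0.2789] rpy [179.9  -0.   27.1] gap 1.001 F [ 1.3 -0.5  0.2]
SHIFT [11.236 -9.182 -0.052] TURN 0.02
[-9.24699378e-01 -3.03819410e-02 -1.78939602e-01  1.41991987e+00
  1.99056691e-04  1.74400628e+00]
```

Request:
arm_command([
  [[1.1, -0.9, 0], -1.1, 1],
  [[2.2, -1.8, 0], -2.2, 1],
  [[3.3, -2.7, 0], -3.3, 1],
  [[4.4, -3.6, 0], -4.4, 1],
  [[5.4, -4.4, 0], -5.5, 1],
])

```text
time_s: 0.98
position: [0.3085, -0.1071, 0.2778]
tool_rot: [3.141, -0.0, 1.054]
contact_force: [1.6, -0.3, -0.7]
finger_gap: 1.004
```

```bash
python3 -c "
from h import *
go(0.40,0.05,0.28,94);print(env.sense()['joint_positions'])"
```

```text
t=0.98 pos [ 0.3085 -0.1071  0.2778] rpy [180.   -0.   60.4] gap 1.004 F [ 1.6 -0.3 -0.7]
SHIFT [ 6.06   0.064 -0.074] TURN -5.60
[-3.34123349e-01 -1.26796370e-01 -2.68566512e-01  1.42825870e+00
 -1.29425319e-05  1.75374300e+00]
```

Request:
arm_command([
  [[1.2, 0, 0], -1.1, 1],
  [[2.4, 0, 0], -2.2, 1],
  [[3.6, 0, 0], -3.3, 1],
  [[4.8, 0, 0], -4.5, 1],
  [[5.6, 0, 0], -5.6, 1],
])

```text
time_s: 1.4
position: [0.3932, 0.0394, 0.2774]
tool_rot: [3.141, -0.001, 1.644]
contact_force: [0.2, -1.0, 0.5]
finger_gap: 0.996
```

```bash
python3 -c "
from h import *
s=env.sense();i=eyes.camera_info('wrist');im=eyes.camera('wrist')
import pickle;pickle.dump((s,i,im),open('w1.pkl','wb'))
cv2.imwrite('pics/c1.png',im[:,:,::-1])
go(0.40,0.05,0.28,94);T=i['world_to_cam'];print(-T[:3,:3].T@T[:3,3])"
```

```text
t=1.45 pos [0.395  0.0415 0.2772] rpy [179.9  -0.2  94.5] gap 1.000 F [4.2 1.6 0.3]
SHIFT [ 0.27   0.189 -0.092] TURN 0.09
[0.38693497 0.12167477 0.41986122]
```

View pics/c1.png

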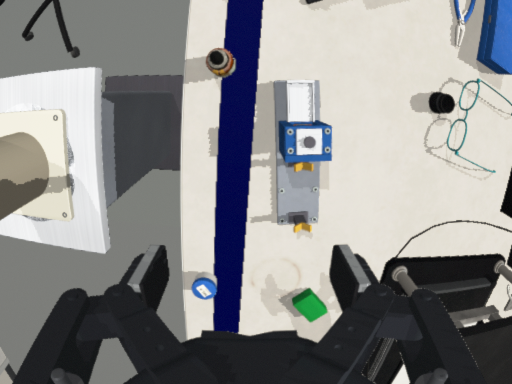

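```bash
python3 -c "
from h import *
im=cv2.imread('pics/c1.png')[:,:,::-1]
crop(im,262,70,80,85,7,'pics/c2.png')
crop(im,262,155,80,85,7,'pics/c3.png')
im=cv2.imread('pics/a_top.png')[:,:,::-1]
crop(im,170,195,80,40,10,'pics/c4.png')"
```

```text
(no output)
```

View pics/c2.png

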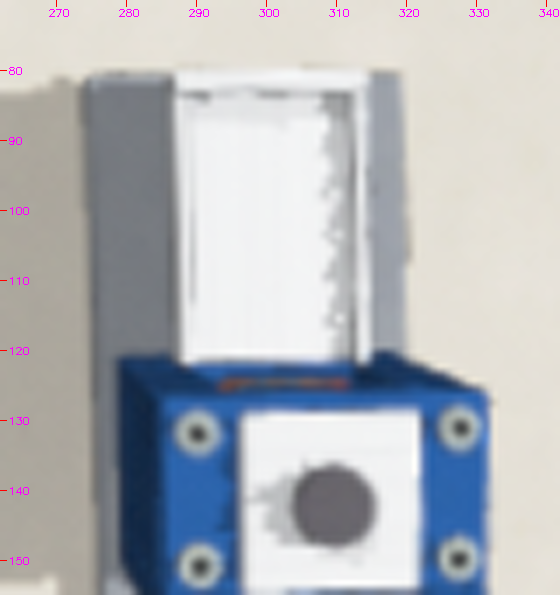

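View pics/c3.png

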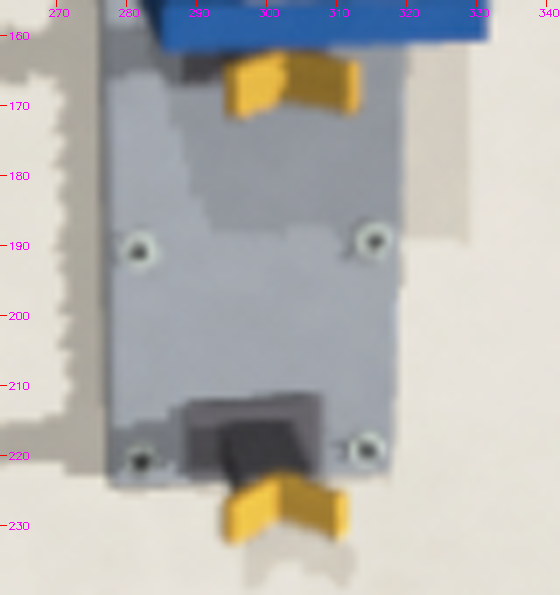

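View pics/c4.png

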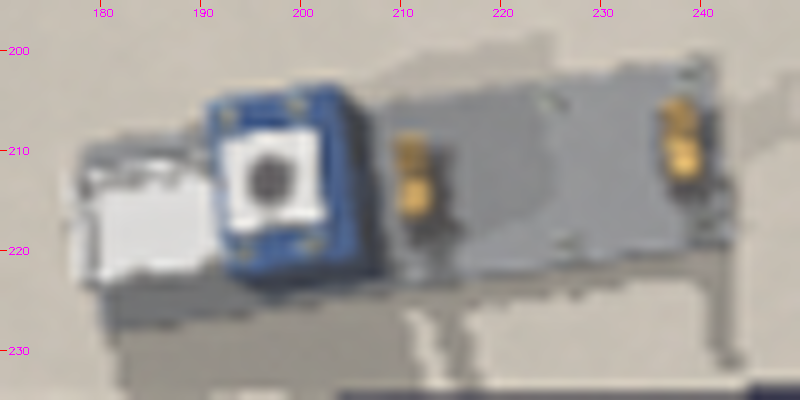

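```bash
cat > fit.py <<'E'
from h import *
import pickle
from scipy.optimize import least_squares
def fit(obs,x0):
    # obs: list of (info,fish,[(px,py,pz,u,v)...]) in mm
    def res(p,full=False):
        c,s=np.cos(p[2]),np.sin(p[2]);out=[]
        for info,fish,L in obs:
            L=np.array(L,float);P=L[:,:3]/1000
            W=np.c_[p[0]+c*P[:,0]-s*P[:,1],p[1]+s*P[:,0]+c*P[:,1],P[:,2]]
            out.append(proj(info,W,fish)-(L[:,3:]-0.45))
        return np.vstack(out) if full else np.vstack(out).ravel()
    r=least_squares(res,x0,loss='soft_l1',f_scale=0.7)
    print("pose",r.x.round(4),"yaw deg",np.degrees(r.x[2]).round(2)); print(res(r.x,True).round(1).tolist())
    return r.x
E
cat > f1.py <<'E'
from fit import *
s,i,im=pickle.load(open('w1.pkl','rb'))
W=[(98,32,8,275.5,81.5),(98,-32,8,319.5,80.5),(-116,32,8,277.5,224),(-116,-32,8,317.5,222.5),
(42,28,84,285,128),(42,-28,84,331.5,126.5),(0,28,84,285.5,162),(0,-28,84,331.5,160.5)]
T=[(-116,-32,8,241.5,201),(-116,32,8,242.5,219.5),(42,-28,84,190.5,205),(42,28,84,193,222.5),(0,-28,84,203.5,203.5),(0,28,84,206,220.5),(-104,0,50,238,209),(-16,0,50,211,213)]
x0=[.46,.04,1.6]
it=eyes.camera_info('top')
fit([(i,True,W)],x0);fit([(it,False,T)],x0);fit([(i,True,W),(it,False,T)],x0)
E
python3 f1.py
```

```text
pose [0.4623 0.0502 1.687 ] yaw deg 96.66
[[-1.4, -0.9], [0.5, -0.1], [-0.3, 1.4], [0.5, 0.8], [-0.4, -1.4], [0.8, -0.5], [-0.3, 0.5], [0.2, 0.7]]
pose [0.4632 0.0494 1.6845] yaw deg 96.52
[[-0.4, -0.1], [1.1, 0.2], [-0.0, 0.0], [-0.6, 0.1], [0.2, -0.2], [-0.2, 0.3], [0.2, 0.0], [0.1, -0.3]]
pose [0.4625 0.05   1.6876] yaw deg 96.69
[[-1.4, -0.7], [0.6, 0.1], [-0.2, 1.5], [0.7, 0.9], [-0.2, -1.1], [0.9, -0.4], [-0.1, 0.7], [0.3, 0.8], [-0.6, -0.0], [0.9, 0.3], [-0.2, 0.3], [-0.8, 0.4], [0.0, 0.0], [-0.4, 0.6], [-0.0, 0.2], [-0.1, -0.1]]
```

```bash
python3 -c "
from h import *
im=cv2.imread('pics/a_top.png')[:,:,::-1]
crop(im,98,155,52,75,10,'pics/d1.png')
im=cv2.imread('pics/a_side.png')[:,:,::-1]
crop(im,150,235,80,40,10,'pics/d2.png')
go(0.50,0.26,0.22,207)"
```

```text
t=1.45 pos [0.395  0.0415 0.2772] rpy [179.9  -0.2  94.5] gap 1.000 F [4.2 1.6 0.3]
SHIFT [6.979 4.062 1.933] TURN -18.74
```

View pics/d1.png

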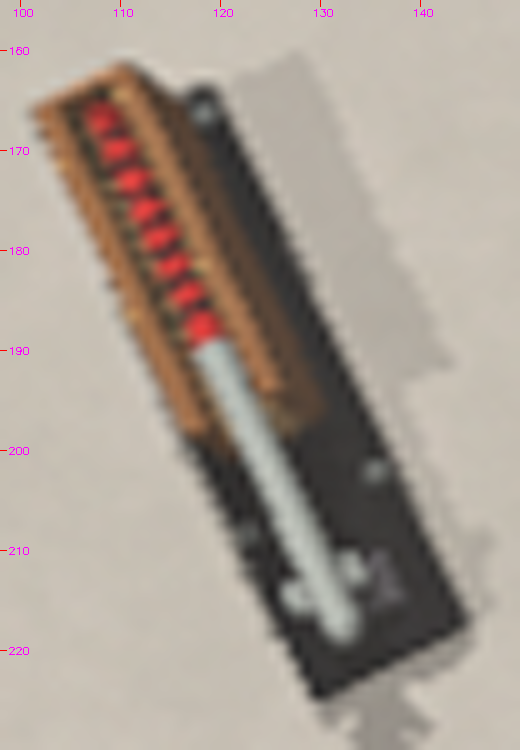

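View pics/d2.png

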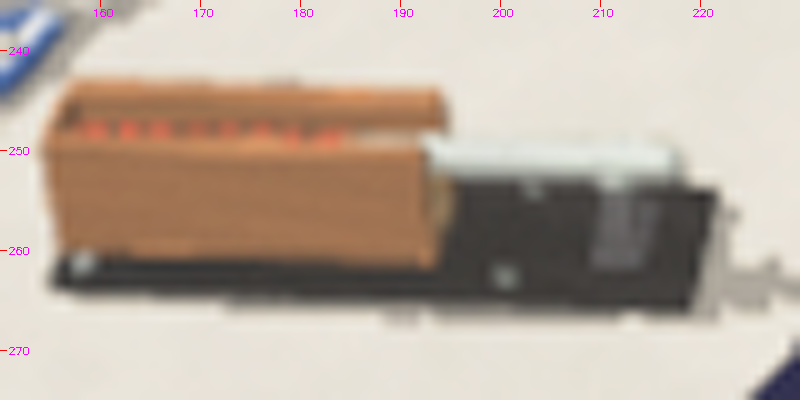

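```bash
cat > f2.py <<'E'
from fit import *
T=[(106,29,8,144.5,217),(106,-29,8,130,225),(-106,29,8,119,164),(-106,-18,54,101.5,166),(-106,18,54,111.5,161.5),(20,-18,54,117,199),(20,18,54,126.5,194),(100,0,42,132.5,219)]
it=eyes.camera_info('top')
p=fit([(it,False,T)],[.53,.3,np.radians(207)])
for d in (0,32): print(d,p[0]+d/1e3*np.cos(p[2]),p[1]+d/1e3*np.sin(p[2]))
E
python3 f2.py
```

```text
pose [0.5408 0.3318 3.6024] yaw deg 206.4
[[0.7, 0.5], [-0.6, 0.6], [0.2, -1.1], [-0.4, -0.2], [-0.4, -0.6], [-0.3, 0.3], [0.3, 0.2], [0.7, -0.1]]
0 0.5407685453204173 0.3318046762618845
32 0.512106331435348 0.31757521755093754
```

Request:
arm_command([
  [[1.2, 0.6, 0.4], -1.1, 1],
  [[2.3, 1.2, 0.8], -2.2, 1],
  [[3.5, 1.8, 1.2], -3.3, 1],
  [[4.6, 2.4, 1.6], -4.4, 1],
  [[5.7, 3, 2], -5.5, 1],
])

```text
time_s: 1.87
position: [0.4713, 0.2146, 0.2168]
tool_rot: [-3.141, 0.0, 2.216]
contact_force: [0.7, -0.4, -0.5]
finger_gap: 1.0
```

```bash
python3 -c "
from h import *
go(0.512,0.318,0.20,206.4)"
```

```text
t=1.87 pos [0.4713 0.2146 0.2168] rpy [-180.    0.  127.] gap 1.000 F [ 0.7 -0.4 -0.5]
SHIFT [1.939 3.157 0.559] TURN -13.24
```

Request:
arm_command([
  [[0.4, 0.7, 0.1], -1.1, 1],
  [[0.8, 1.3, 0.2], -2.3, 1],
  [[1.2, 2, 0.3], -3.4, 1],
  [[1.6, 2.6, 0.4], -4.6, 1],
  [[1.94, 3.16, 0.56], -5.7, 1],
])

```text
time_s: 2.28
position: [0.5126, 0.3174, 0.2003]
tool_rot: [-3.141, -0.0, 2.814]
contact_force: [0.4, 0.1, -0.1]
finger_gap: 0.996
```

Request:
arm_command([
  [[0, 0, 0], -1.1, 1],
  [[0, 0, 0], -2.3, 1],
  [[0, 0, 0], -3.4, 1],
  [[0, 0, 0], -4.6, 1],
  [[0, 0, 0], -5.7, 1],
])

```text
time_s: 2.7
position: [0.5122, 0.3159, 0.2002]
tool_rot: [-3.141, -0.001, -2.873]
contact_force: [1.2, -0.3, 0.1]
finger_gap: 1.004
```

Request:
arm_command([
  [[0, 0, 0], -1.1, 1],
  [[0, 0, 0], -1.8, 1],
  [[0, 0, 0], -1.8, 1],
])

```text
time_s: 2.95
position: [0.5122, 0.3159, 0.2004]
tool_rot: [-3.141, -0.001, -2.689]
contact_force: [0.8, 0.3, -0.4]
finger_gap: 1.0
```

```bash
python3 -c "
from h import *
go(0.512,0.318,0.20,206.4)
s=env.sense();i=eyes.camera_info('wrist');im=eyes.camera('wrist')
import pickle;pickle.dump((s,i,im),open('w2.pkl','wb'))
cv2.imwrite('pics/e1.png',im[:,:,::-1])
go(0.512,0.318,0.20,206.4);print(s['joint_positions'])
"
```

```text
t=2.95 pos [0.5122 0.3159 0.2004] rpy [-1.800e+02 -1.000e-01 -1.541e+02] gap 1.000 F [ 0.8  0.3 -0.4]
SHIFT [-0.025  0.066  0.012] TURN -0.08
t=3.00 pos [0.5122 0.3159 0.2004] rpy [-1.800e+02 -1.000e-01 -1.542e+02] gap 1.000 F [ 0.3  0.3 -0.3]
SHIFT [-0.024  0.065  0.014] TURN -0.11
[ 5.52658238e-01  4.58954562e-01  2.38731304e-01  1.35173144e+00
 -4.59171100e-05  1.00481126e-01]
```

View pics/e1.png

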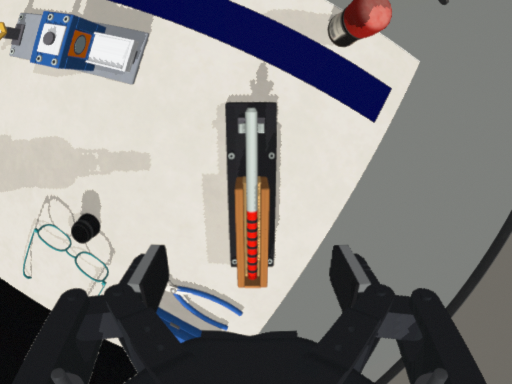

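```bash
python3 -c "
from h import *
im=cv2.imread('pics/e1.png')[:,:,::-1]
crop(im,220,95,65,100,7,'pics/e2.png')
crop(im,220,190,65,100,7,'pics/e3.png')"
```

```text
(no output)
```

View pics/e2.png

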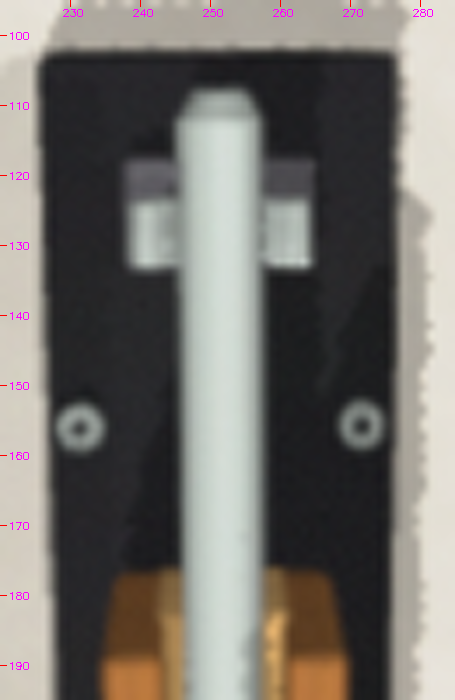

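View pics/e3.png

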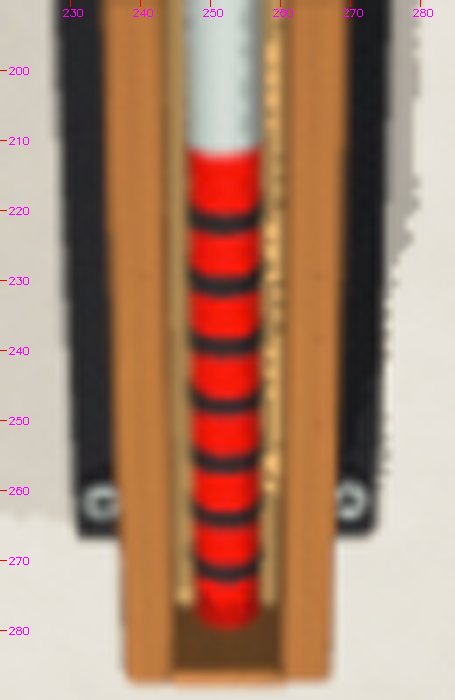

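```bash
cat >> f2.py <<'E'
s,i,im=pickle.load(open('w2.pkl','rb'))
W=[(106,29,8,225.5,103.5),(106,-29,8,276.5,102.5),(-106,29,8,231,266.5),(-106,-29,8,273.5,266.5),(20,18,54,234.5,189),(20,-18,54,269.5,189),(-106,18,54,237.5,287.5),(-106,-18,54,267,287),(-10,0,46,252,211.5)]
p=fit([(i,True,W)],[.53,.3,np.radians(207)])
R=[(100,0,40,251.5,110),(-10,0,46,252,211.5),(-100,0,40,252.5,279.5)]
r=fit([(i,True,R)],[.53,.3,np.radians(207)])
p=fit([(i,True,W),(it,False,T)],p)
for d in (0,32): print(d,p[0]+d/1e3*np.cos(p[2]),p[1]+d/1e3*np.sin(p[2]))
P=np.array([[r[0]+d*np.cos(r[2]),r[1]+d*np.sin(r[2]),z] for d,z in((.032,.04),)]);print(P)
E
python3 f2.py
```

```text
pose [0.5408 0.3318 3.6024] yaw deg 206.4
[[0.7, 0.5], [-0.6, 0.6], [0.2, -1.1], [-0.4, -0.2], [-0.4, -0.6], [-0.3, 0.3], [0.3, 0.2], [0.7, -0.1]]
0 0.5407685453204173 0.3318046762618845
32 0.512106331435348 0.31757521755093754
pose [0.5401 0.334  3.6026] yaw deg 206.41
[[-0.5, -1.2], [0.6, -0.6], [-0.6, 1.1], [0.3, 0.7], [-0.2, -0.5], [0.0, -0.8], [-0.1, 0.8], [0.4, 1.0], [0.0, 0.9]]
pose [0.5412 0.3347 3.6027] yaw deg 206.42
[[-0.1, -0.2], [0.1, 2.0], [-0.1, -1.0]]
pose [0.5401 0.3338 3.6031] yaw deg 206.44
[[-0.7, -1.2], [0.4, -0.6], [-0.7, 1.1], [0.2, 0.7], [-0.3, -0.6], [-0.2, -0.9], [-0.2, 0.8], [0.3, 1.0], [-0.1, 0.9], [0.1, 0.7], [-1.2, 0.8], [-0.4, -0.9], [-1.1, 0.0], [-1.1, -0.4], [-0.9, 0.5], [-0.3, 0.4], [0.1, 0.1]]
0 0.5401315028863847 0.33378211451524303
32 0.5114789677899263 0.3195331765707427
[[0.51253728 0.32041933 0.04      ]]
```

```bash
python3 -c "
from h import *
go(0.5075,0.317,0.0215,206.4)"
```

```text
t=3.00 pos [0.5122 0.3159 0.2004] rpy [-1.800e+02 -1.000e-01 -1.542e+02] gap 1.000 F [ 0.3  0.3 -0.3]
SHIFT [0.12  0.101 5.964] TURN -0.11
```

Request:
arm_command([
  [[0.12, 0.1, 0.8], -0.1, 0.45],
  [[0.12, 0.1, 1.8], -0.1, 0.45],
  [[0.12, 0.1, 2.8], -0.1, 0.45],
  [[0.12, 0.1, 3.8], -0.1, 0.45],
  [[0.12, 0.1, 4.2], -0.1, 0.45],
])

```text
time_s: 3.42
position: [0.5051, 0.3156, 0.0702]
tool_rot: [-3.141, -0.007, -2.682]
contact_force: [-0.8, -0.5, -0.2]
finger_gap: 0.453
```

```bash
python3 -c "
from h import *
im=eyes.camera('wrist')
go(0.5075,0.317,0.0215,206.4)
cv2.imwrite('pics/e4.png',im[:,:,::-1])"
```

```text
t=3.47 pos [0.5044 0.3152 0.0689] rpy [-179.9   -0.6 -153.7] gap 0.447 F [-0.7 -1.  -2. ]
SHIFT [-0.134  0.012  1.58 ] TURN -0.01
```

View pics/e4.png

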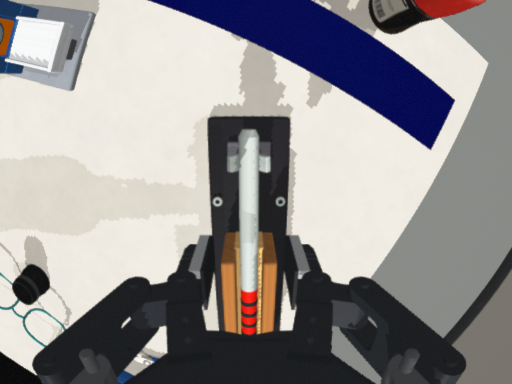

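```bash
python3 -c "
from h import *
i=eyes.camera_info('wrist')
go(0.5075,0.317,0.0215,206.4)
p=env.sense()['position']
a=np.radians(206.42)
D=lambda x,y,z:[.5403+x*np.cos(a)-y*np.sin(a),.334+x*np.sin(a)+y*np.cos(a),z]
print(proj(i,[p,D(20,18e-3,.054) if 0 else D(.02,.018,.054),D(.02,-.018,.054),D(.106,.029,.008),D(.106,-.029,.008),D(.1,0,.04)],True))
im=cv2.imread('pics/e4.png')[:,:,::-1]
crop(im,190,105,120,150,4,'pics/e5.png')
"
```

```text
t=3.47 pos [0.5044 0.3152 0.0689] rpy [-179.9   -0.6 -153.7] gap 0.447 F [-0.7 -1.  -2. ]
SHIFT [-0.134  0.012  1.58 ] TURN -0.01
[[246.74592398 248.24970012]
 [219.73624482 264.87244335]
 [277.30014584 264.86138171]
 [206.22081521 118.35499977]
 [290.75818427 118.28149935]
 [248.39931255 132.01229504]]
```

View pics/e5.png

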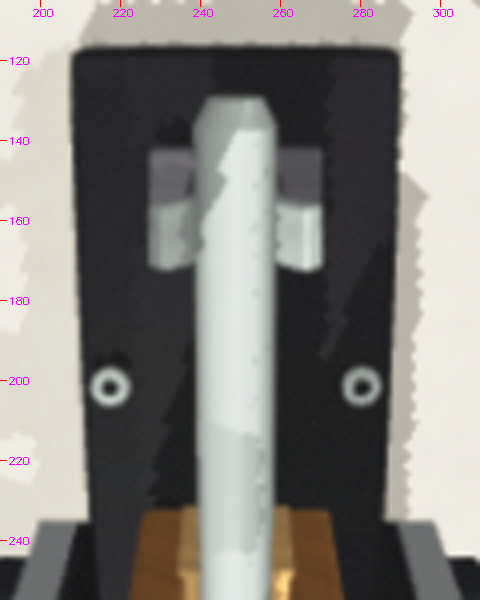

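Request:
arm_command([
  [[-0.1, 0, 0.5], 0, 0.45],
  [[-0.1, 0, 1.0], 0, 0.45],
  [[-0.1, 0, 1.4], 0, 0.45],
  [[-0.1, 0, 1.58], 0, 0.45],
  [[-0.1, 0, 1.58], 0, 0.45],
])

```text
time_s: 3.88
position: [0.5098, 0.3183, 0.0265]
tool_rot: [-3.141, -0.002, -2.681]
contact_force: [-0.2, 0.3, 0.1]
finger_gap: 0.445
```

```bash
python3 -c "
from h import *
im=eyes.camera('wrist')
go(0.5075,0.317,0.0215,206.4)
cv2.imwrite('pics/e6.png',im[:,:,::-1])"
```

```text
t=3.93 pos [0.5104 0.3187 0.0275] rpy [-180.    -0.  -153.6] gap 0.449 F [0.5 0.4 0. ]
SHIFT [ 0.113 -0.006  0.201] TURN 0.00
```

View pics/e6.png

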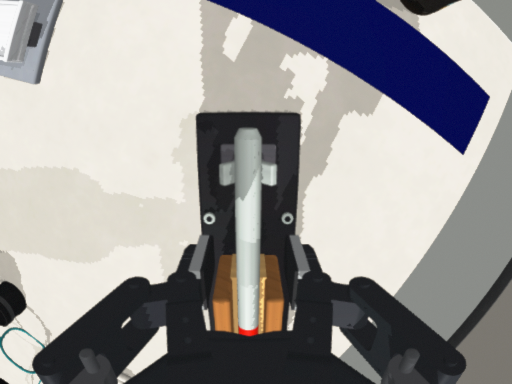

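Request:
arm_command([
  [[0.18, 0, 0.1], 0, 0.45],
  [[0.18, 0, 0.2], 0, 0.45],
  [[0.18, 0, 0.2], 0, 0.45],
])

```text
time_s: 4.18
position: [0.5053, 0.3162, 0.0216]
tool_rot: [-3.142, -0.0, -2.679]
contact_force: [0.4, -0.4, -0.2]
finger_gap: 0.445
```

Request:
arm_command([
  [[0, 0, 0], 0, 0.2],
  [[0, 0, 0], 0, 0.1],
  [[0, 0, 0], 0, 0],
  [[0, 0, 0], 0, 0],
  [[0, 0, 0], 0, 0],
], squeeze=60)

```text
time_s: 4.6
position: [0.5061, 0.3164, 0.022]
tool_rot: [-3.141, 0.001, -2.679]
contact_force: [-0.5, -1.0, 4.8]
finger_gap: 0.114
```

```bash
python3 -c "
from h import *
im=eyes.camera('wrist')
go(0.5075,0.317,0.0215,206.4)
cv2.imwrite('pics/e7.png',im[:,:,::-1])"
```

```text
t=4.65 pos [0.5061 0.3164 0.022 ] rpy [-1.800e+02  1.000e-01 -1.535e+02] gap 0.116 F [ 0.5 -1.3  3.7]
SHIFT [-0.05  -0.004  0.018] TURN 0.01
```

View pics/e7.png

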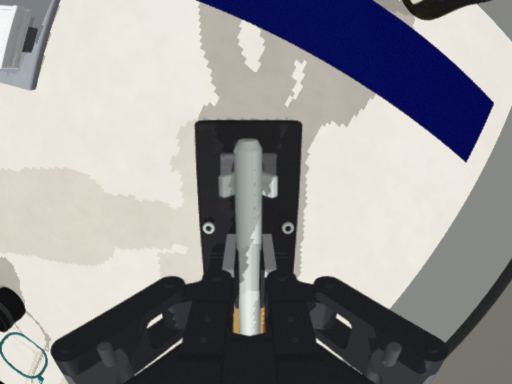

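Request:
arm_command([
  [[0, 0, -0.3], 0, 0],
  [[0, 0, -0.7], 0, 0],
  [[0, 0, -1.2], 0, 0],
  [[0, 0, -1.8], 0, 0],
  [[0, 0, -2.4], 0, 0],
])

```text
time_s: 5.07
position: [0.5049, 0.3162, 0.0937]
tool_rot: [3.141, -0.002, -2.679]
contact_force: [0.9, -0.0, -0.9]
finger_gap: 0.114
```

Request:
arm_command([
  [[0, 0, -0.8], 0, 0],
  [[0, 0, -1.6], 0, 0],
  [[0, 0, -2], 0, 0],
  [[0, 0, -2], 0, 0],
])

```text
time_s: 5.4
position: [0.5074, 0.3177, 0.1574]
tool_rot: [3.141, 0.007, -2.679]
contact_force: [0.7, -0.1, -0.9]
finger_gap: 0.119
```

```bash
python3 -c "
from h import *
import pickle
go(0.4,0.1,0.15,207);s=env.sense();i=eyes.camera_info('wrist')
im=eyes.camera('wrist');pickle.dump((s,i,im),open('w3.pkl','wb'))
cv2.imwrite('pics/f1.png',im[:,:,::-1]);crop(im,200,100,100,200,3,'pics/f2.png')"
```

```text
t=5.40 pos [0.5074 0.3177 0.1574] rpy [ 179.9    0.4 -153.5] gap 0.119 F [ 0.7 -0.1 -0.9]
SHIFT [ 6.442 -4.9    0.198] TURN -0.09
```

View pics/f1.png

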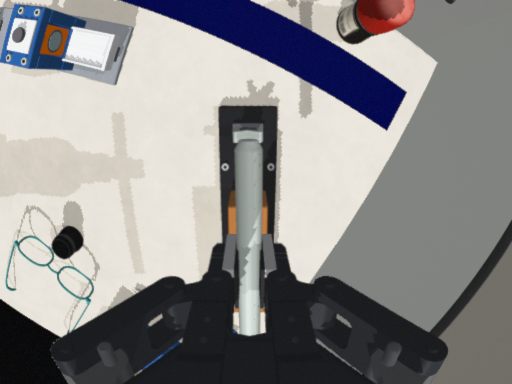

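View pics/f2.png

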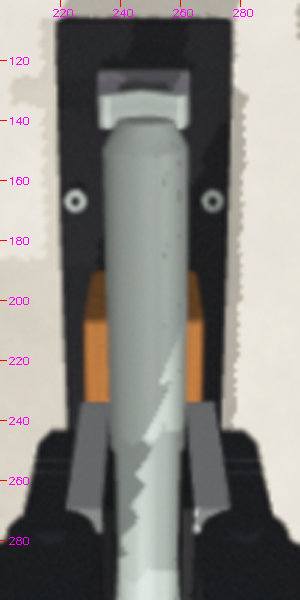

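```bash
python3 -c "
from h import *
import pickle
from scipy.spatial.transform import Rotation as Ro
s,i,im=pickle.load(open('w3.pkl','rb'))
R=Ro.from_euler('xyz',s['tool_rot']).as_matrix();p=np.array(s['position'])
for l in (.055,.0615,.068):
  print(l,proj(i,[p+R@[l,0,-.0187],p+R@[l-.006,0,-.0187-.006]],True).round(1))
# stand targets
S=(0.4625,0.0500,np.radians(96.6));c,sn=np.cos(S[2]),np.sin(S[2])
for x in (-6-61.5,-190,69): print(x,S[0]+c*x/1e3,S[1]+sn*x/1e3)
go(0.4625-c*.0675,0.05-sn*.0675,.15,96.6)
"
```

```text
0.055 [[246.3 156.4]
 [246.2 173.7]]
0.0615 [[246.2 141.3]
 [246.1 158.3]]
0.068 [[246.2 125.9]
 [246.1 142.4]]
-67.5 0.4702582576582685 -0.017052661678026756
-190 0.48433805859364465 -0.13874082546407535
69 0.45456933661599225 0.11854272082642736
t=5.45 pos [0.5065 0.3171 0.1552] rpy [ 180.     0.2 -153.5] gap 0.116 F [ 0.1  0.6 -1.7]
SHIFT [ 6.05  -9.431  0.145] TURN 18.31
```

Request:
arm_command([
  [[0.4, -0.6, 0], 1.1, 0],
  [[0.8, -1.2, 0], 2.2, 0],
  [[1.2, -1.8, 0], 3.3, 0],
  [[1.6, -2.5, 0], 4.4, 0],
  [[2, -3.2, 0], 5.5, 0],
])

```text
time_s: 5.87
position: [0.4932, 0.2025, 0.1514]
tool_rot: [-3.14, -0.003, 3.023]
contact_force: [1.2, -0.2, -1.1]
finger_gap: 0.117
```

```bash
python3 -c "
from h import *
go(.4703,-.0171,.15,96.6)
"
```

```text
t=5.87 pos [0.4932 0.2025 0.1514] rpy [-179.9   -0.2  173.2] gap 0.117 F [ 1.2 -0.2 -1.1]
SHIFT [-0.11  -7.358  0.059] TURN 12.77
```

Request:
arm_command([
  [[0, -0.7, 0], 1.1, 0],
  [[0, -1.4, 0], 2.2, 0],
  [[0, -2.2, 0], 3.3, 0],
  [[0, -3, 0], 4.4, 0],
  [[0, -3.8, 0], 5.5, 0],
])

```text
time_s: 6.28
position: [0.4802, 0.0893, 0.1516]
tool_rot: [-3.139, -0.002, 2.447]
contact_force: [-0.3, -0.4, -0.8]
finger_gap: 0.112
```

```bash
python3 -c "
from h import *
go(.4703,-.0171,.15,96.6)
"
```

```text
t=6.28 pos [0.4802 0.0893 0.1516] rpy [-1.799e+02 -1.000e-01  1.402e+02] gap 0.112 F [-0.3 -0.4 -0.8]
SHIFT [-2.018 -2.935  0.057] TURN 7.26
```

Request:
arm_command([
  [[-0.4, -0.6, 0], 1.1, 0],
  [[-0.8, -1.2, 0], 2.2, 0],
  [[-1.2, -1.8, 0], 3.3, 0],
  [[-1.6, -2.4, 0], 4.4, 0],
  [[-2, -2.9, 0], 5.5, 0],
])

```text
time_s: 6.7
position: [0.4709, -0.0159, 0.1517]
tool_rot: [-3.138, -0.001, 1.87]
contact_force: [-0.2, 0.5, -1.5]
finger_gap: 0.118
```

Request:
arm_command([
  [[0, 0, 0], 1.1, 0],
  [[0, 0, 0], 1.7, 0],
  [[0, 0, 0], 1.7, 0],
  [[0, 0, 0], 1.7, 0],
])

```text
time_s: 7.03
position: [0.4718, -0.0148, 0.1522]
tool_rot: [-3.139, -0.001, 1.7]
contact_force: [-0.2, -0.6, -0.8]
finger_gap: 0.12
```

```bash
python3 -c "
from h import *
import pickle
s=env.sense();i=eyes.camera_info('wrist');im=eyes.camera('wrist');t=eyes.camera('top')
pickle.dump((s,i,im),open('w4.pkl','wb'))
cv2.imwrite('pics/g1.png',im[:,:,::-1]);crop(im,210,60,90,190,4,'pics/g2.png');cv2.imwrite('pics/g1t.png',t[:,:,::-1]);
crop(t,160,180,130,60,6,'pics/g3.png')
go(.4703,-.0171,.15,96.6)
"
```

```text
t=7.13 pos [ 0.4722 -0.0146  0.1527] rpy [-179.9   -0.    97.4] gap 0.117 F [ 0.4 -0.2 -0.4]
SHIFT [-0.075 -0.074  0.089] TURN 0.13
```

View pics/g1.png

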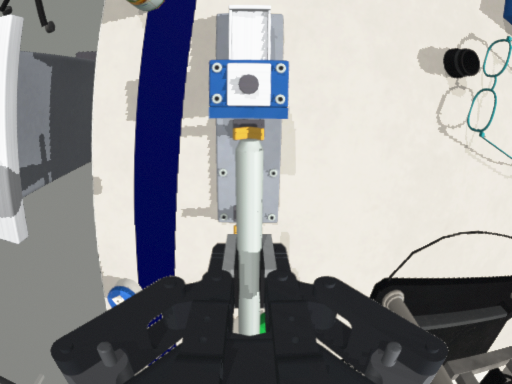

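View pics/g2.png

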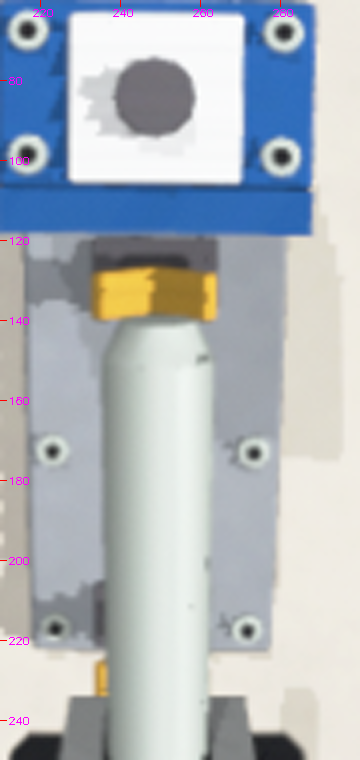

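View pics/g3.png

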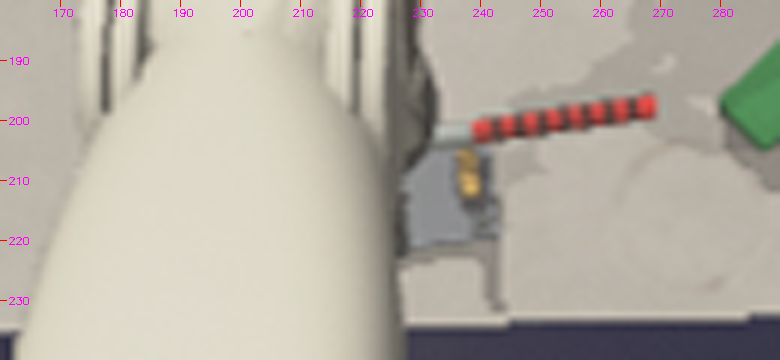

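```bash
cat > f3.py <<'E'
from fit import *
from scipy.spatial.transform import Rotation as Ro
s,i,im=pickle.load(open('w4.pkl','rb'))
W=[(-116,32,8,218.5,222.5),(-116,-32,8,277.5,222),(98,32,8,219,14.5),(98,-32,8,284.5,14.5),(-11,12.5,51,234,130),(-11,-12.5,51,264,129),(-21,12.5,51,233.5,140),(-21,-12.5,51,264,140)]
p=fit([(i,True,W)],[.4625,.05,1.686])
R=Ro.from_euler('xyz',s['tool_rot']).as_matrix();q=np.array(s['position'])
print(q,np.degrees(s['tool_rot']));print(proj(i,[q+R@[l,0,-.0187] for l in (.03,.062)],True).round(1))
d=q[:2]-p[:2];c,sn=np.cos(p[2]),np.sin(p[2]);print("tcp in stand",c*d[0]+sn*d[1],-sn*d[0]+c*d[1])
E
python3 f3.py
```

```text
pose [0.4629 0.0502 1.6846] yaw deg 96.52
[[-0.8, 0.6], [0.3, 2.1], [-1.7, -1.6], [0.3, -0.6], [-0.1, -1.6], [0.4, -0.1], [0.3, 0.4], [0.1, 0.8]]
[ 0.47176021 -0.01481808  0.15217393] [-1.79850101e+02 -3.64117713e-02  9.73762687e+01]
[[249.1 213.6]
 [249.2 143.1]]
tcp in stand -0.06556200748414369 -0.0013862625302397584
```

```bash
cat >> h.py <<'E'
ST=[0.4628,0.0500,96.55]
def gs(x,y,z,dyaw=0):
    a=np.radians(ST[2]);c,s=np.cos(a),np.sin(a);x/=1e3;y/=1e3
    p=env.sense()['position'];d=np.array(p[:2])-ST[:2]
    print("TCP in stand mm",(1e3*(c*d[0]+s*d[1])).round(1),(1e3*(-s*d[0]+c*d[1])).round(1))
    go(ST[0]+c*x-s*y,ST[1]+s*x+c*y,z,ST[2]+dyaw)
E
python3 -c "
from h import *
gs(-68,0,.065)"
```

```text
TCP in stand mm -65.2 -2.0
t=7.13 pos [ 0.4722 -0.0146  0.1527] rpy [-179.9   -0.    97.4] gap 0.117 F [ 0.4 -0.2 -0.4]
SHIFT [-0.092 -0.063  2.922] TURN 0.14
```

Request:
arm_command([
  [[-0.09, -0.06, 0.6], 0.14, 0],
  [[-0.09, -0.06, 1.3], 0.14, 0],
  [[-0.09, -0.06, 2], 0.14, 0],
  [[-0.09, -0.06, 2.6], 0.14, 0],
  [[-0.09, -0.06, 2.9], 0.14, 0],
])

```text
time_s: 7.55
position: [0.4696, -0.0173, 0.0641]
tool_rot: [-3.138, -0.001, 1.685]
contact_force: [-0.7, -0.2, -1.8]
finger_gap: 0.116
```

```bash
python3 -c "
from h import *
import pickle
gs(-68,0,.034)
s=env.sense();i=eyes.camera_info('wrist');im=eyes.camera('wrist');t=eyes.camera('top')
pickle.dump((s,i,im),open('w5.pkl','wb'))
crop(im,190,90,120,170,4,'pics/g4.png');crop(t,220,180,60,50,10,'pics/g5.png')
gs(-68,0,.034)
"
```

```text
TCP in stand mm -67.7 1.0
t=7.55 pos [ 0.4696 -0.0173  0.0641] rpy [-179.8   -0.    96.5] gap 0.116 F [-0.7 -0.2 -1.8]
SHIFT [-0.012  0.036  1.004] TURN -0.00
TCP in stand mm -67.7 0.9
t=7.65 pos [ 0.4696 -0.0174  0.0648] rpy [-179.8   -0.    96.5] gap 0.119 F [-0.2 -1.1 -1.5]
SHIFT [-0.01   0.034  1.026] TURN -0.01
```

View pics/g4.png

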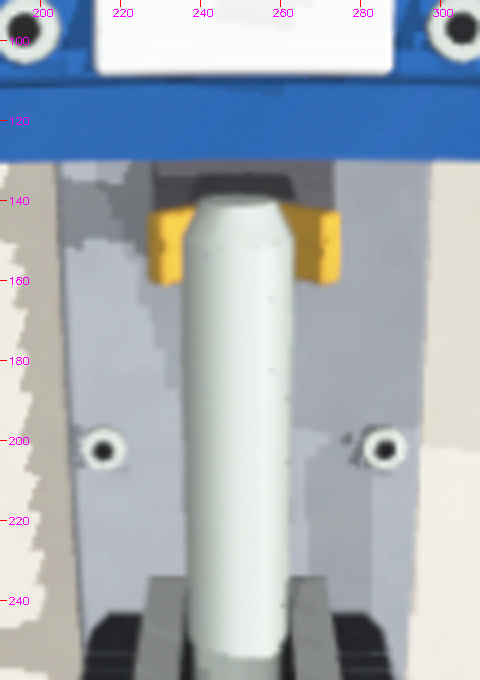

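View pics/g5.png

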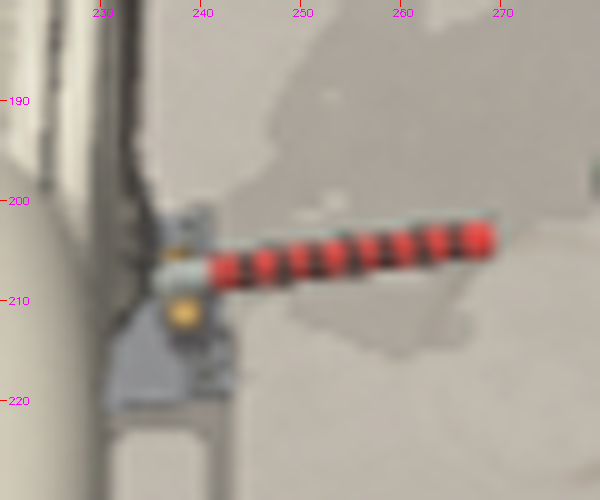

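Request:
arm_command([
  [[0, 0.03, 0.3], 0, 0],
  [[0, 0.03, 0.6], 0, 0],
  [[0, 0.03, 0.85], 0, 0],
  [[0, 0.03, 0.98], 0, 0],
  [[0, 0.03, 0.98], 0, 0],
])

```text
time_s: 8.07
position: [0.4714, -0.0176, 0.0361]
tool_rot: [-3.14, -0.0, 1.683]
contact_force: [-0.4, -0.4, -2.1]
finger_gap: 0.117
```

```bash
python3 -c "
from h import *
gs(-68,0,.0325)
"
```

```text
TCP in stand mm -68.2 -0.9
t=8.07 pos [ 0.4714 -0.0176  0.0361] rpy [-179.9   -0.    96.4] gap 0.117 F [-0.4 -0.4 -2.1]
SHIFT [ 0.006 -0.029  0.121] TURN -0.02
```

Request:
arm_command([
  [[0, -0.02, 0.05], 0, 0],
  [[0, -0.02, 0.1], 0, 0],
  [[0, -0.02, 0.12], 0, 0],
  [[0, -0.02, 0.12], 0, 0],
])

```text
time_s: 8.4
position: [0.4718, -0.0177, 0.0336]
tool_rot: [3.141, 0.0, 1.683]
contact_force: [0.4, -0.2, -0.9]
finger_gap: 0.116
```

```bash
python3 -c "
from h import *
gs(-68,0,.0315);print(env.sense()['wrist_torque'])
"
```

```text
TCP in stand mm -68.3 -1.2
t=8.40 pos [ 0.4718 -0.0177  0.0336] rpy [180.    0.   96.4] gap 0.116 F [ 0.4 -0.2 -0.9]
SHIFT [ 0.01  -0.04   0.069] TURN -0.02
[ 0.00147216 -0.02160679  0.04841334]
```

Request:
arm_command([
  [[0, -0.03, 0.04], 0, 0],
  [[0, -0.03, 0.08], 0, 0],
  [[0, -0.03, 0.08], 0, 0],
])

```text
time_s: 8.65
position: [0.4709, -0.0178, 0.032]
tool_rot: [3.141, 0.0, 1.683]
contact_force: [-2.1, 0.0, 6.0]
finger_gap: 0.118
```

```bash
python3 -c "
from h import *
gs(-68,0,.0315);print(env.sense()['wrist_torque'])
im=eyes.camera('wrist');t=eyes.camera('top');crop(im,190,90,120,170,4,'pics/g6.png');crop(t,220,180,60,50,10,'pics/g7.png')
gs(-68,0,.0315)
"
```

```text
TCP in stand mm -68.3 -0.3
t=8.65 pos [ 0.4709 -0.0178  0.032 ] rpy [180.    0.   96.5] gap 0.118 F [-2.1  0.   6. ]
SHIFT [ 0.011 -0.011  0.018] TURN -0.02
[0.06821034 0.48445121 0.08418105]
TCP in stand mm -68.4 -0.3
t=8.75 pos [ 0.4709 -0.0179  0.032 ] rpy [179.9   0.   96.5] gap 0.117 F [-3.1 -0.   5.5]
SHIFT [ 0.012 -0.011  0.017] TURN -0.02
```

View pics/g6.png

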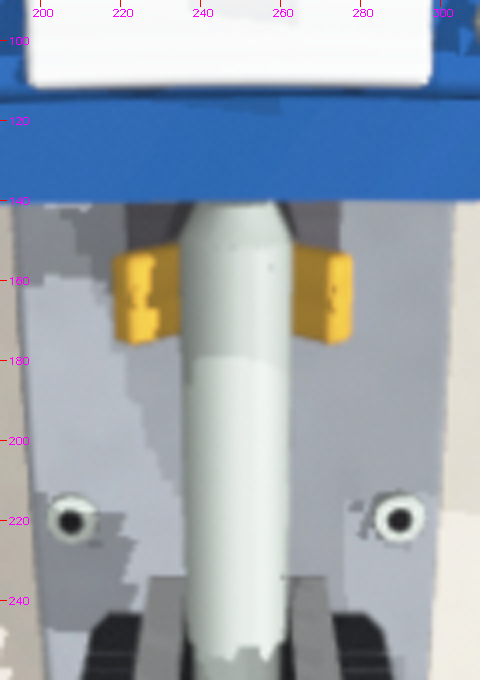

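View pics/g7.png

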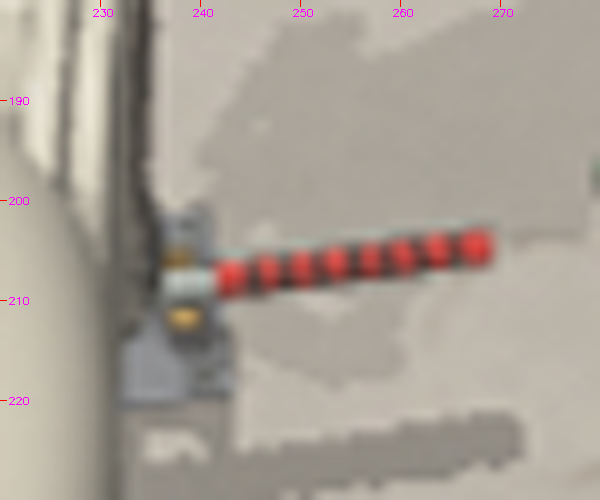

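Request:
arm_command([
  [[0, 0, -0.02], 0, 0.15],
  [[0, 0, -0.02], 0, 0.2],
  [[0, 0, -0.02], 0, 0.3],
  [[0, 0, -0.02], 0, 0.45],
  [[0, 0, -0.02], 0, 0.45],
])

```text
time_s: 9.17
position: [0.4707, -0.0178, 0.0315]
tool_rot: [-3.142, -0.0, 1.683]
contact_force: [0.1, 0.8, -0.9]
finger_gap: 0.452
```

Request:
arm_command([
  [[0, 0, -0.5], 0, 0.45],
  [[0, 0, -1.2], 0, 0.45],
  [[0, 0, -2], 0, 0.45],
  [[0, 0, -2.8], 0, 0.45],
  [[0, 0, -3], 0, 0.45],
])

```text
time_s: 9.58
position: [0.4731, -0.0179, 0.1251]
tool_rot: [3.136, 0.001, 1.683]
contact_force: [0.5, 0.4, 0.1]
finger_gap: 0.452
```

```bash
python3 -c "
from h import *
import pickle
s=env.sense();i=eyes.camera_info('wrist');im=eyes.camera('wrist');t=eyes.camera('side')
pickle.dump((s,i,im),open('w6.pkl','wb'))
cv2.imwrite('pics/h1.png',im[:,:,::-1]);crop(t,225,165,70,70,9,'pics/h2.png')
gs(-190,0,.12)
"
```

```text
TCP in stand mm -68.5 -1.5
t=9.68 pos [ 0.4721 -0.0179  0.123 ] rpy [179.8   0.   96.4] gap 0.450 F [-0.2  0.3 -0.8]
SHIFT [-4.051 -0.043  0.102] TURN -0.02
```

View pics/h1.png

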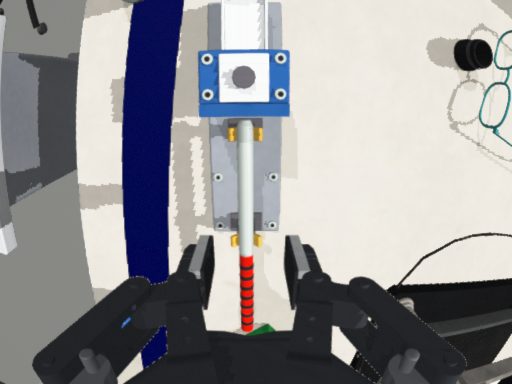

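View pics/h2.png

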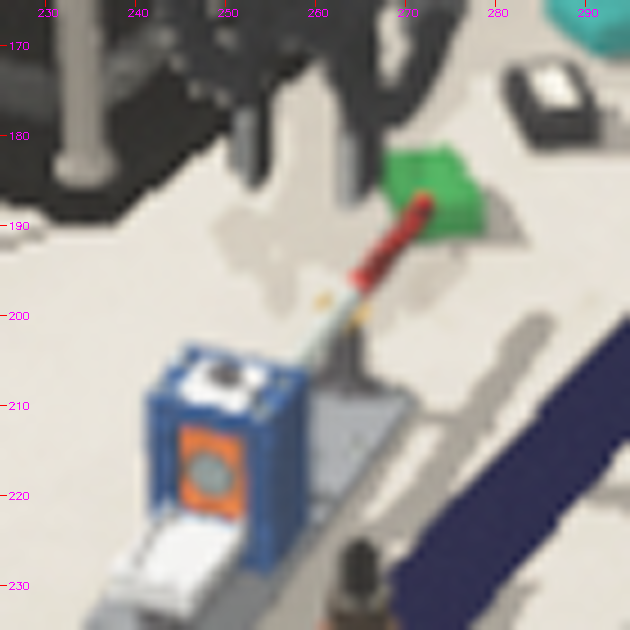

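Request:
arm_command([
  [[-0.9, -0.04, 0], 0, 0.45],
  [[-1.9, -0.04, 0], 0, 0.45],
  [[-2.9, -0.04, 0], 0, 0.45],
  [[-3.7, -0.04, 0], 0, 0.45],
  [[-4.0, -0.04, 0], 0, 0.45],
])

```text
time_s: 10.1
position: [0.4823, -0.1397, 0.1198]
tool_rot: [-3.139, 0.0, 1.68]
contact_force: [0.3, -0.6, 0.6]
finger_gap: 0.451
```

Request:
arm_command([
  [[0, 0, 0.3], 0, 0.45],
  [[0, 0, 0.8], 0, 0.45],
  [[0, 0, 1.3], 0, 0.45],
  [[0, 0, 1.6], 0, 0.45],
  [[0, 0, 1.6], 0, 0.45],
])

```text
time_s: 10.52
position: [0.4803, -0.1353, 0.0704]
tool_rot: [-3.135, -0.003, 1.685]
contact_force: [-0.2, -1.1, -0.8]
finger_gap: 0.448
```

```bash
python3 -c "
from h import *
import pickle
s=env.sense();i=eyes.camera_info('wrist');im=eyes.camera('wrist')
pickle.dump((s,i,im),open('w7.pkl','wb'))
cv2.imwrite('pics/h3.png',im[:,:,::-1]);
gs(-188,0,.0315)
"
```

```text
TCP in stand mm -186.6 2.8
t=10.57 pos [ 0.4813 -0.1357  0.0718] rpy [-1.798e+02 -1.000e-01  9.650e+01] gap 0.451 F [-0.1 -0.2  0.5]
SHIFT [-0.049  0.099  1.341] TURN -0.00
```

View pics/h3.png

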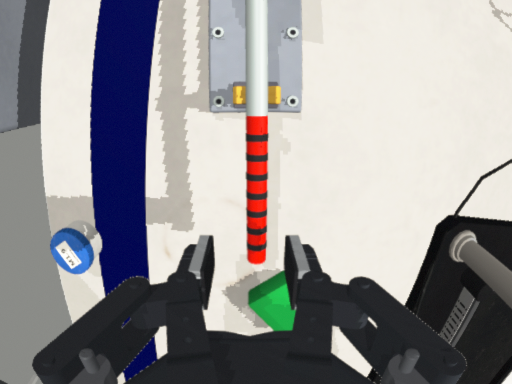

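```bash
python3 -c "
from h import *
import pickle
s,i,im=pickle.load(open('w7.pkl','rb'))
a=np.radians(ST[2]);c,sn=np.cos(a),np.sin(a)
for u,v,z in [(256.5,262,.05),(256.5,117,.056),(256.5,135,.056)]:
  d=atz(i,u,v,z,True)[:2]-ST[:2];print((1e3*(c*d[0]+sn*d[1])).round(1),(1e3*(-sn*d[0]+c*d[1])).round(1))
"
```

```text
-206.6 -0.9
-115.6 -0.0
-125.2 -0.1
```

Request:
arm_command([
  [[-0.05, 0.09, 0.4], 0, 0.45],
  [[-0.05, 0.09, 0.8], 0, 0.45],
  [[-0.05, 0.09, 1.2], 0, 0.45],
  [[-0.05, 0.09, 1.32], 0, 0.45],
  [[-0.05, 0.09, 1.32], 0, 0.45],
])

```text
time_s: 10.98
position: [0.4853, -0.1377, 0.0336]
tool_rot: [-3.14, -0.001, 1.684]
contact_force: [0.1, 0.7, -0.1]
finger_gap: 0.45
```

```bash
python3 -c "
from h import *
im=eyes.camera('wrist')
cv2.imwrite('pics/h4.png',im[:,:,::-1]);
gs(-188,0,.0315)
"
```

```text
TCP in stand mm -189.4 -1.5
t=11.03 pos [ 0.4859 -0.138   0.0342] rpy [-180.    -0.    96.5] gap 0.448 F [-0.1 -0.2  0.8]
SHIFT [ 0.047 -0.05   0.092] TURN -0.01
```

View pics/h4.png

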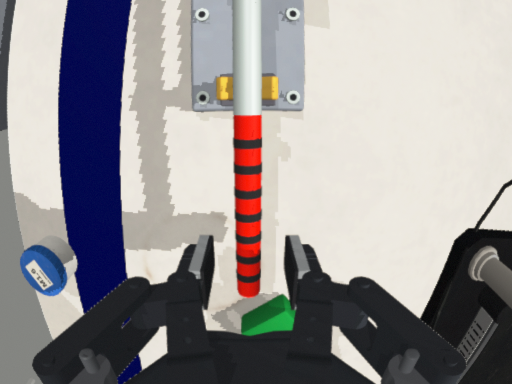

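Request:
arm_command([
  [[0.03, -0.03, 0.09], 0, 0.45],
  [[0.03, -0.03, 0.09], 0, 0.45],
  [[0.03, -0.03, 0.09], 0, 0.3],
  [[0.03, -0.03, 0.09], 0, 0.15],
  [[0.03, -0.03, 0.09], 0, 0],
], squeeze=60)

```text
time_s: 11.45
position: [0.485, -0.1377, 0.0317]
tool_rot: [3.141, 0.0, 1.683]
contact_force: [-0.6, 0.3, 1.0]
finger_gap: 0.117
```

Request:
arm_command([
  [[0, 0, 0], 0, 0],
  [[0, 0, 0], 0, 0],
  [[0, 0, 0], 0, 0],
])

```text
time_s: 11.7
position: [0.485, -0.1377, 0.0315]
tool_rot: [3.141, 0.0, 1.683]
contact_force: [0.0, 0.5, 1.5]
finger_gap: 0.116
```

```bash
python3 -c "
from h import *
im=eyes.camera('wrist')
cv2.imwrite('pics/h5.png',im[:,:,::-1]);
gs(-188,0,.0315);print(env.sense()['wrist_torque'])
"
```

```text
TCP in stand mm -189.0 -0.7
t=11.75 pos [ 0.485  -0.1377  0.0315] rpy [180.    0.   96.4] gap 0.117 F [ 0.6 -0.6 -0.5]
SHIFT [ 0.033 -0.022 -0.001] TURN -0.02
[-0.02609747 -0.0280691   0.03203893]
```

View pics/h5.png

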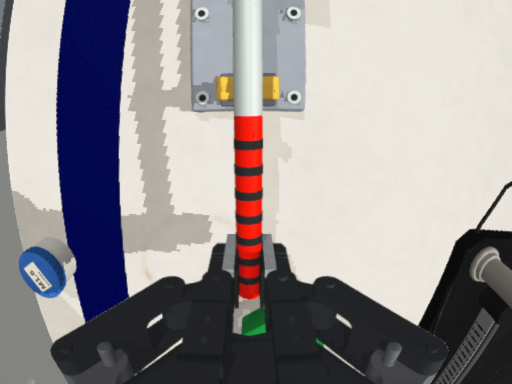

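Request:
arm_command([
  [[0.1, 0, 0], 0, 0],
  [[0.2, 0, 0], 0, 0],
  [[0.3, 0, 0], 0, 0],
  [[0.4, 0, 0], 0, 0],
  [[0.45, 0, 0], 0, 0],
])

```text
time_s: 12.17
position: [0.4834, -0.124, 0.0315]
tool_rot: [3.141, 0.001, 1.684]
contact_force: [0.9, -5.0, 1.4]
finger_gap: 0.117
```

```bash
python3 -c "
from h import *
gs(-132,0,.0315);print(env.sense()['wrist_torque'])
"
```

```text
TCP in stand mm -175.2 -0.7
t=12.17 pos [ 0.4834 -0.124   0.0315] rpy [180.    0.   96.5] gap 0.117 F [ 0.9 -5.   1.4]
SHIFT [ 1.44  -0.024 -0.002] TURN -0.01
[-1.12068686  0.00403187  0.06456687]
```

Request:
arm_command([
  [[0.1, 0, 0], 0, 0],
  [[0.2, 0, 0], 0, 0],
  [[0.3, 0, 0], 0, 0],
  [[0.4, 0, 0], 0, 0],
  [[0.5, 0, 0], 0, 0],
])

```text
time_s: 12.58
position: [0.4819, -0.1111, 0.0316]
tool_rot: [-3.141, 0.005, 1.682]
contact_force: [-0.6, -8.7, 1.1]
finger_gap: 0.118
```

```bash
python3 -c "
from h import *
gs(-132,0,.0315);print(env.sense()['wrist_torque'])
"
```

```text
TCP in stand mm -162.3 -0.6
t=12.58 pos [ 0.4819 -0.1111  0.0316] rpy [-180.     0.3   96.4] gap 0.118 F [-0.6 -8.7  1.1]
SHIFT [ 1.009e+00 -2.200e-02 -1.000e-03] TURN -0.03
[-1.45940516  0.176933    0.10167333]
```

Request:
arm_command([
  [[0.1, 0, 0], 0, 0],
  [[0.2, 0, 0], 0, 0],
  [[0.3, 0, 0], 0, 0],
  [[0.4, 0, 0], 0, 0],
  [[0.5, 0, 0], 0, 0],
])

```text
time_s: 13.0
position: [0.48, -0.0954, 0.0316]
tool_rot: [-3.141, 0.003, 1.682]
contact_force: [-0.5, -4.2, 3.6]
finger_gap: 0.117
```

```bash
python3 -c "
from h import *
im=eyes.camera('side');crop(im,205,165,80,75,8,'pics/i0.png')
im=eyes.camera('wrist')
cv2.imwrite('pics/i1.png',im[:,:,::-1]);
gs(-132,0,.0315);print(env.sense()['wrist_torque'])
"
```

```text
TCP in stand mm -145.4 -0.5
t=13.10 pos [ 0.4799 -0.0944  0.0316] rpy [-180.     0.    96.5] gap 0.121 F [-1.2 -2.9  3.5]
SHIFT [ 0.447 -0.017  0.004] TURN -0.02
[-0.52225343  0.33205887  0.0860887 ]
```

View pics/i0.png

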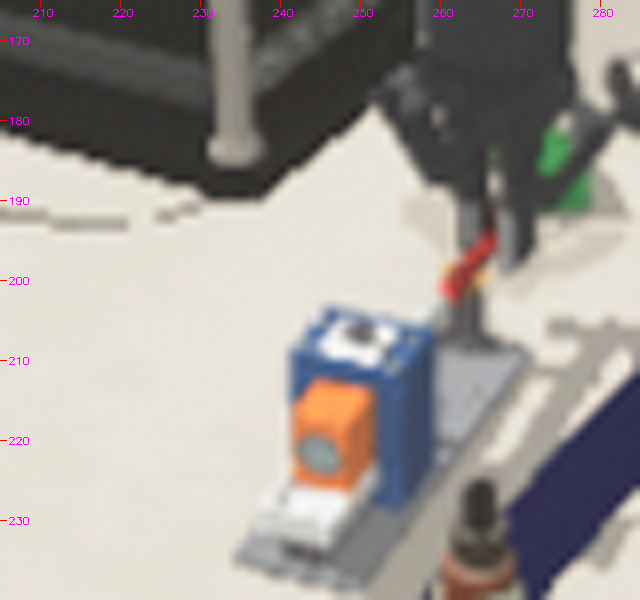

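View pics/i1.png

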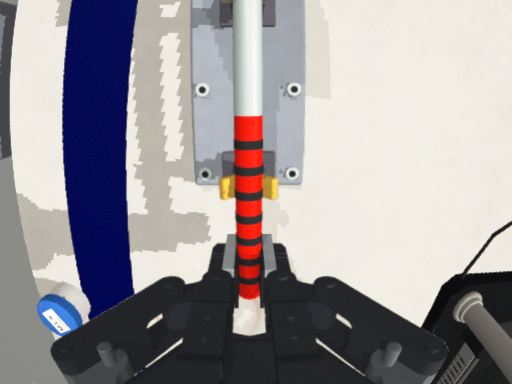

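Request:
arm_command([
  [[0.1, 0, 0], 0, 0],
  [[0.2, 0, 0], 0, 0],
  [[0.3, 0, 0], 0, 0],
  [[0.4, 0, 0], 0, 0],
  [[0.47, 0, 0], 0, 0],
])

```text
time_s: 13.52
position: [0.4783, -0.0809, 0.0317]
tool_rot: [-3.141, 0.002, 1.683]
contact_force: [-1.1, -5.5, 5.7]
finger_gap: 0.118
```

```bash
python3 -c "
from h import *
im=eyes.camera('side');crop(im,205,165,80,75,8,'pics/i2.png')
im=eyes.camera('wrist')
cv2.imwrite('pics/i3.png',im[:,:,::-1]);
gs(-132,0,.0315);print(env.sense()['wrist_torque'])
"
```

```text
TCP in stand mm -131.2 -0.5
t=13.62 pos [ 0.4782 -0.0803  0.0317] rpy [-180.     0.    96.5] gap 0.115 F [-2.  -3.   5.1]
SHIFT [-0.026 -0.015  0.005] TURN -0.02
[-0.60148104  0.42285801  0.12707768]
```

View pics/i2.png

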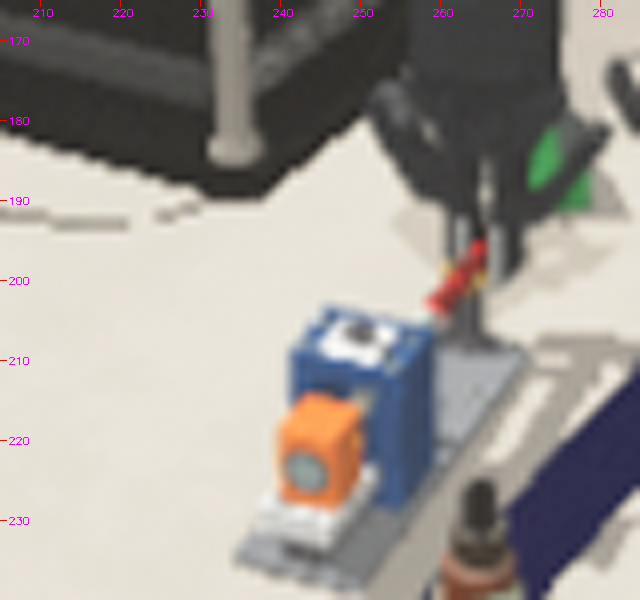

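Request:
arm_command([
  [[-0.1, 0, 0], 0, 0],
  [[-0.2, 0, 0], 0, 0],
  [[-0.35, 0, 0], 0, 0],
  [[-0.5, 0, 0], 0, 0],
  [[-0.6, 0, 0], 0, 0],
])

```text
time_s: 14.03
position: [0.4803, -0.0981, 0.0312]
tool_rot: [-3.141, -0.001, 1.684]
contact_force: [-1.4, 2.7, 3.9]
finger_gap: 0.119
```

Request:
arm_command([
  [[0, 0, -0.02], 0, 0],
  [[0, 0, -0.02], 0, 0.15],
  [[0, 0, -0.02], 0, 0.25],
  [[0, 0, -0.02], 0, 0.45],
  [[0, 0, -0.02], 0, 0.45],
])

```text
time_s: 14.45
position: [0.4805, -0.0985, 0.0318]
tool_rot: [-3.141, 0.001, 1.683]
contact_force: [0.9, 0.8, 0.4]
finger_gap: 0.448
```

Request:
arm_command([
  [[0, 0, -0.5], 0, 0.45],
  [[0, 0, -1.3], 0, 0.45],
  [[0, 0, -2.3], 0, 0.45],
  [[0, 0, -3.3], 0, 0.45],
  [[0, 0, -4], 0, 0.45],
])

```text
time_s: 14.87
position: [0.4813, -0.0985, 0.1545]
tool_rot: [3.139, 0.001, 1.683]
contact_force: [1.4, -0.2, 0.0]
finger_gap: 0.452
```

```bash
python3 -c "
from h import *
im=eyes.camera('wrist')
cv2.imwrite('pics/i4.png',im[:,:,::-1]);
gs(66,0,.15)
"
```

```text
TCP in stand mm -150.4 -3.8
t=14.92 pos [ 0.4837 -0.099   0.1582] rpy [179.5   0.2  96.4] gap 0.448 F [ 1.1 -1.   2.4]
SHIFT [ 7.215 -0.142  0.249] TURN -0.02
```

View pics/i4.png

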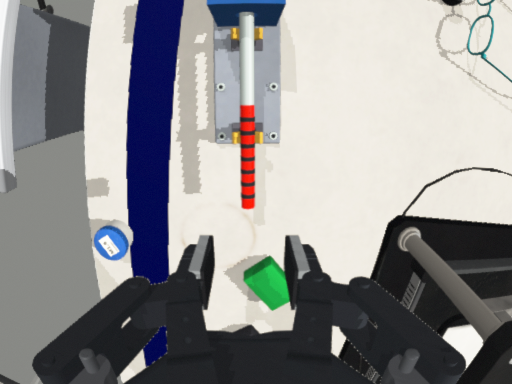

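Request:
arm_command([
  [[1.3, -0.1, 0], 0, 0.45],
  [[2.6, -0.1, 0], 0, 0.5],
  [[3.9, -0.1, 0], 0, 0.6],
  [[5.2, -0.1, 0], 0, 0.6],
  [[6.3, -0.1, 0], 0, 0.6],
])

```text
time_s: 15.33
position: [0.4557, 0.0911, 0.1519]
tool_rot: [3.141, -0.0, 1.684]
contact_force: [0.7, 0.1, 0.2]
finger_gap: 0.601
```

Request:
arm_command([
  [[0.5, 0, 0], 0, 0.6],
  [[0.5, 0, 0], 0, 0.6],
  [[0.5, 0, 0], 0, 0.6],
  [[0.5, 0, 0], 0, 0.6],
])

```text
time_s: 15.67
position: [0.4545, 0.1035, 0.1517]
tool_rot: [-3.141, 0.001, 1.683]
contact_force: [-0.3, -1.2, -0.0]
finger_gap: 0.602
```

```bash
python3 -c "
from h import *
import pickle
s=env.sense();i=eyes.camera_info('wrist');im=eyes.camera('wrist')
pickle.dump((s,i,im),open('w8.pkl','wb'))
cv2.imwrite('pics/j1.png',im[:,:,::-1]);crop(im,190,130,130,130,5,'pics/j2.png')
gs(66,0,.09)
"
```

```text
TCP in stand mm 53.7 2.1
t=15.72 pos [0.4546 0.1032 0.1518] rpy [-180.     0.    96.4] gap 0.601 F [ 0.2 -0.3  1. ]
SHIFT [0.41  0.069 2.059] TURN -0.03
```

View pics/j1.png

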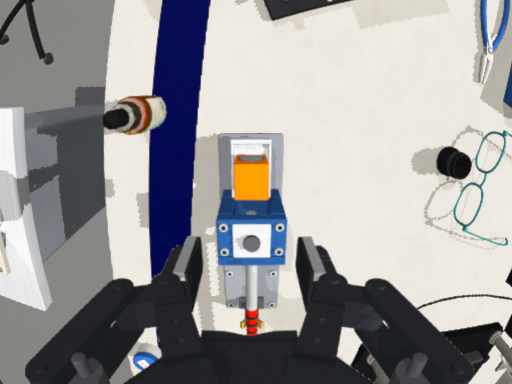

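View pics/j2.png

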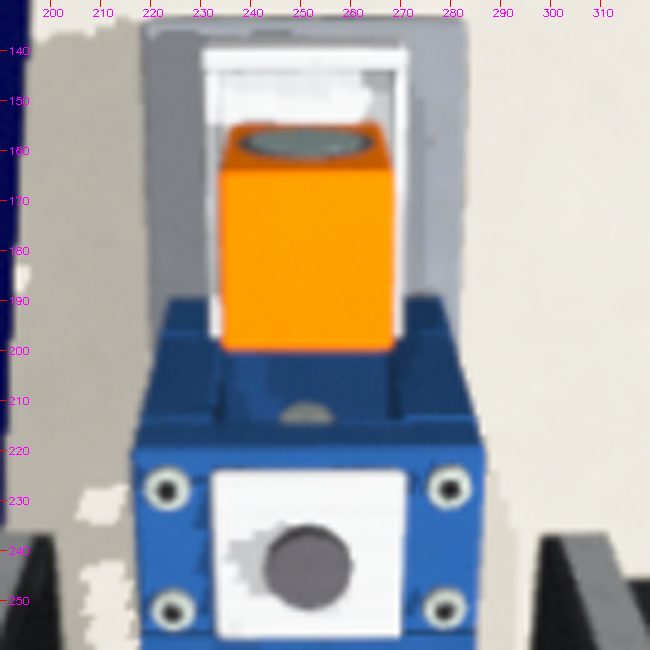

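```bash
python3 -c "
from h import *
import pickle
s,i,im=pickle.load(open('w8.pkl','rb'))
a=np.radians(ST[2]);c,sn=np.cos(a),np.sin(a)
for u,v in [(234,164),(268.5,164),(234.5,200),(268.5,200),(251.3,182)]:
  d=atz(i,u-.45,v-.45,.07,True)[:2]-ST[:2];print((1e3*(c*d[0]+sn*d[1])).round(1),(1e3*(-sn*d[0]+c*d[1])).round(1))
"
```

```text
83.3 14.1
83.2 -12.6
53.6 14.2
53.5 -13.2
68.7 0.7
```

Request:
arm_command([
  [[0.3, 0.05, 0], 0, 0.6],
  [[0.51, 0.05, 0.4], 0, 0.6],
  [[0.51, 0.05, 1.2], 0, 0.6],
  [[0.51, 0.05, 2], 0, 0.6],
  [[0.51, 0.05, 2.4], 0, 0.6],
])

```text
time_s: 16.13
position: [0.4532, 0.1187, 0.0777]
tool_rot: [-3.139, 0.0, 1.682]
contact_force: [-0.6, -0.5, 0.0]
finger_gap: 0.597
```

Request:
arm_command([
  [[0, 0, 0.0], 0, 0.6],
  [[0, 0, 0], 0, 0.6],
])

```text
time_s: 16.3
position: [0.454, 0.119, 0.0795]
tool_rot: [-3.14, 0.0, 1.682]
contact_force: [0.8, 0.7, 0.7]
finger_gap: 0.597
```

```bash
python3 -c "
from h import *
import pickle
s=env.sense();i=eyes.camera_info('wrist');im=eyes.camera('wrist')
pickle.dump((s,i,im),open('w9.pkl','wb'))
cv2.imwrite('pics/j3.png',im[:,:,::-1])
gs(69,0.5,.041)
"
```

```text
TCP in stand mm 69.7 -0.1
t=16.35 pos [0.4549 0.1193 0.0804] rpy [180.   -0.   96.4] gap 0.600 F [0.1 0.3 0.4]
SHIFT [-0.024 -0.019  1.314] TURN -0.03
```

View pics/j3.png

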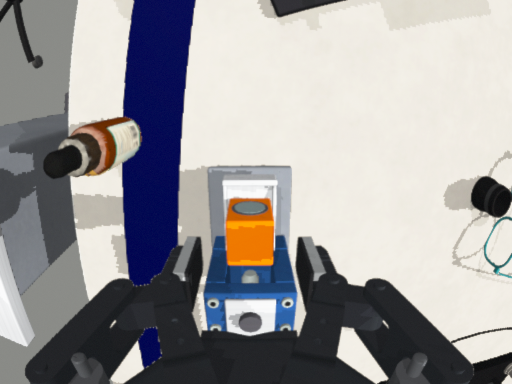

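Request:
arm_command([
  [[-0.02, -0.02, 0.4], 0, 0.6],
  [[-0.02, -0.02, 0.8], 0, 0.6],
  [[-0.02, -0.02, 1.15], 0, 0.6],
  [[-0.02, -0.02, 1.3], 0, 0.6],
  [[-0.02, -0.02, 1.3], 0, 0.6],
])

```text
time_s: 16.77
position: [0.454, 0.1188, 0.0411]
tool_rot: [3.141, -0.0, 1.683]
contact_force: [-0.9, 0.2, 0.7]
finger_gap: 0.6
```

```bash
python3 -c "
from h import *
gs(69,0.5,.041)
im=eyes.camera('wrist')
cv2.imwrite('pics/j4.png',im[:,:,::-1])
gs(69,0.5,.041)
"
```

```text
TCP in stand mm 69.3 0.9
t=16.77 pos [0.454  0.1188 0.0411] rpy [180.   -0.   96.4] gap 0.600 F [-0.9  0.2  0.7]
SHIFT [-0.01   0.013  0.004] TURN -0.02
TCP in stand mm 69.4 0.5
t=16.82 pos [0.4543 0.1189 0.0416] rpy [179.9  -0.   96.4] gap 0.599 F [ 0.5 -0.8 -0. ]
SHIFT [-0.014  0.001  0.02 ] TURN -0.02
```

View pics/j4.png

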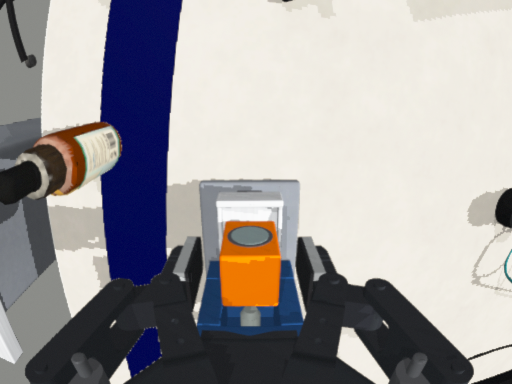

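Close on the cartridge, centred.

Request:
arm_command([
  [[0, 0, 0.02], 0, 0.45],
  [[0, 0, 0.02], 0, 0.35],
  [[0, 0, 0.02], 0, 0.25],
  [[0, 0, 0.02], 0, 0.2],
  [[0, 0, 0.02], 0, 0.2],
], squeeze=40)

```text
time_s: 17.23
position: [0.4548, 0.1191, 0.0414]
tool_rot: [3.139, -0.0, 1.683]
contact_force: [-0.1, -0.4, 5.9]
finger_gap: 0.317
```

```bash
python3 -c "
from h import *
gs(69,0.5,.041)
im=eyes.camera('wrist')
cv2.imwrite('pics/j5.png',im[:,:,::-1])
"
```

```text
TCP in stand mm 69.6 0.1
t=17.23 pos [0.4548 0.1191 0.0414] rpy [179.9  -0.   96.4] gap 0.317 F [-0.1 -0.4  5.9]
SHIFT [-0.019 -0.013  0.012] TURN -0.02
```

View pics/j5.png

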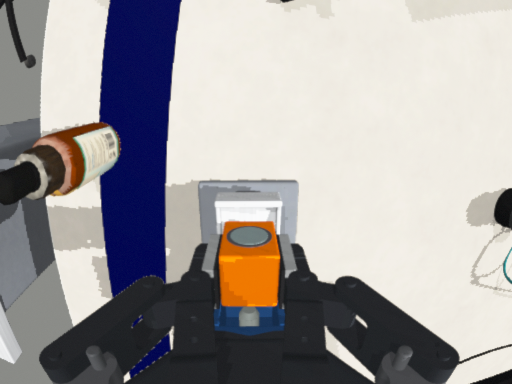

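Request:
arm_command([
  [[0, 0, -0.3], 0, 0.2],
  [[0, 0, -0.9], 0, 0.2],
  [[0, 0, -1.8], 0, 0.2],
  [[0, 0, -2.8], 0, 0.2],
  [[0, 0, -3.5], 0, 0.2],
])

```text
time_s: 17.7
position: [0.454, 0.1189, 0.1478]
tool_rot: [3.14, -0.0, 1.683]
contact_force: [0.1, 1.2, -0.5]
finger_gap: 0.317
```

```bash
python3 -c "
from h import *
im=cv2.imread('pics/a_top.png')[:,:,::-1]
crop(im,300,175,50,40,14,'pics/k1.png')
it=eyes.camera_info('top')
im=eyes.camera('wrist');cv2.imwrite('pics/k2.png',im[:,:,::-1]);
go(.5,-.34,.15,128)
"
```

```text
t=17.75 pos [0.4565 0.1196 0.1515] rpy [ 1.795e+02 -1.000e-01  9.650e+01] gap 0.320 F [1.7 0.1 1.7]
SHIFT [-15.385  -0.28    0.031] TURN -5.26
```

View pics/k1.png

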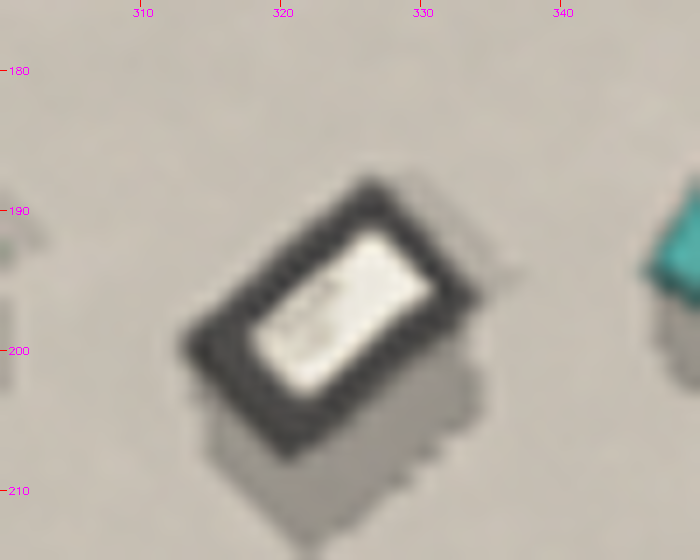

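View pics/k2.png

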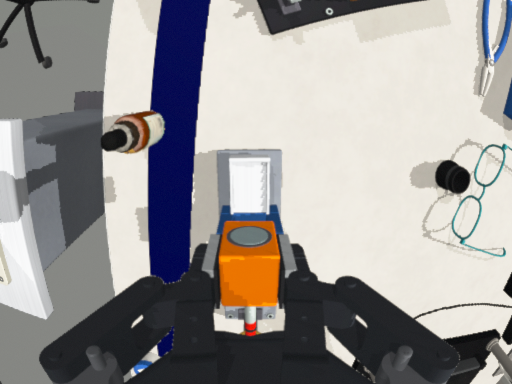

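```bash
python3 -c "
from h import *
it=eyes.camera_info('top')
P=[atz(it,u-.45,v-.45,.022)[:2] for u,v in [(313.2,199.5),(326.3,187.8),(334.2,196.2),(320.4,207.6)]]
P=np.array(P);print(P,P.mean(0))
for a,b in ((0,1),(3,2),(0,3),(1,2)): d=P[b]-P[a];print(np.hypot(*d),np.degrees(np.arctan2(d[1],d[0])))
q=P.mean(0);go(q[0],q[1],.15,135)
"
```

```text
[[ 0.50527107 -0.30219859]
 [ 0.54383417 -0.34774482]
 [ 0.51485299 -0.37246145]
 [ 0.47763913 -0.32470413]] [ 0.51039934 -0.33677725]
0.059678907458381454 -49.74606504682316
0.06054447891950615 -52.07326483370784
0.03563738479926065 -140.83802442821724
0.03808963453485313 -139.54075169946373
t=17.75 pos [0.4565 0.1196 0.1515] rpy [ 1.795e+02 -1.000e-01  9.650e+01] gap 0.320 F [1.7 0.1 1.7]
SHIFT [-15.317   0.077   0.034] TURN -6.42
```

Request:
arm_command([
  [[-1.2, 0, 0], -0.4, 0.2],
  [[-2.5, 0, 0], -0.8, 0.2],
  [[-3.8, 0, 0], -1.2, 0.2],
  [[-5.1, 0, 0], -1.6, 0.2],
  [[-6.4, 0, 0], -2, 0.2],
])

```text
time_s: 18.17
position: [0.4748, -0.0734, 0.1455]
tool_rot: [-3.141, -0.0, 1.896]
contact_force: [1.4, -0.4, -0.9]
finger_gap: 0.322
```

```bash
python3 -c "
from h import *
go(.5104,-.3368,.15,129.5)
"
```

```text
t=18.17 pos [ 0.4748 -0.0734  0.1455] rpy [-180.    -0.   108.6] gap 0.322 F [ 1.4 -0.4 -0.9]
SHIFT [-8.698 -1.679 -0.152] TURN -3.48
```

Request:
arm_command([
  [[-1.2, -0.2, 0], -0.6, 0.2],
  [[-2.4, -0.5, 0], -1.2, 0.2],
  [[-3.6, -0.7, 0], -1.8, 0.2],
  [[-4.8, -0.9, -0.1], -2.4, 0.2],
  [[-6, -1.2, -0.1], -3, 0.2],
])

```text
time_s: 18.58
position: [0.4982, -0.2558, 0.1487]
tool_rot: [3.141, -0.0, 2.21]
contact_force: [0.6, -0.8, -0.5]
finger_gap: 0.321
```

```bash
python3 -c "
from h import *
go(.5104,-.3368,.15,129.5)
"
```

```text
t=18.58 pos [ 0.4982 -0.2558  0.1487] rpy [180.   -0.  126.6] gap 0.321 F [ 0.6 -0.8 -0.5]
SHIFT [-2.411 -1.284 -0.045] TURN -0.48
```

Request:
arm_command([
  [[-1.1, -0.4, 0], -0.5, 0.2],
  [[-2.2, -0.8, 0], -0.5, 0.2],
  [[-3.3, -1.2, 0], -0.5, 0.2],
  [[-4.2, -1.3, 0], -0.5, 0.2],
  [[-4.2, -1.3, 0], -0.5, 0.2],
])

```text
time_s: 19.0
position: [0.5424, -0.3834, 0.1466]
tool_rot: [-3.141, 0.001, 2.255]
contact_force: [0.2, -0.0, -0.8]
finger_gap: 0.326
```

Request:
arm_command([
  [[0, 0, 0], 0, 0.2],
  [[0, 0, 0], 0, 0.2],
])

```text
time_s: 19.17
position: [0.5409, -0.3778, 0.1475]
tool_rot: [-3.141, -0.003, 2.259]
contact_force: [-0.0, -0.6, -0.8]
finger_gap: 0.319
```

```bash
python3 -c "
from h import *
import pickle
s=env.sense();i=eyes.camera_info('wrist');im=eyes.camera('wrist')
pickle.dump((s,i,im),open('w10.pkl','wb'))
cv2.imwrite('pics/l1.png',im[:,:,::-1]);crop(im,190,120,120,120,6,'pics/l2.png')
go(.5104,-.3368,.15,129.5)
"
```

```text
t=19.22 pos [ 0.541  -0.3774  0.148 ] rpy [-1.800e+02 -1.000e-01  1.295e+02] gap 0.321 F [-0.1  0.4 -0.3]
SHIFT [ 1.694  0.074 -0.062] TURN -0.00
```

View pics/l1.png

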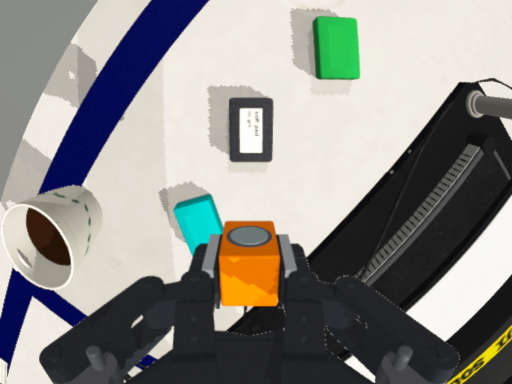

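View pics/l2.png

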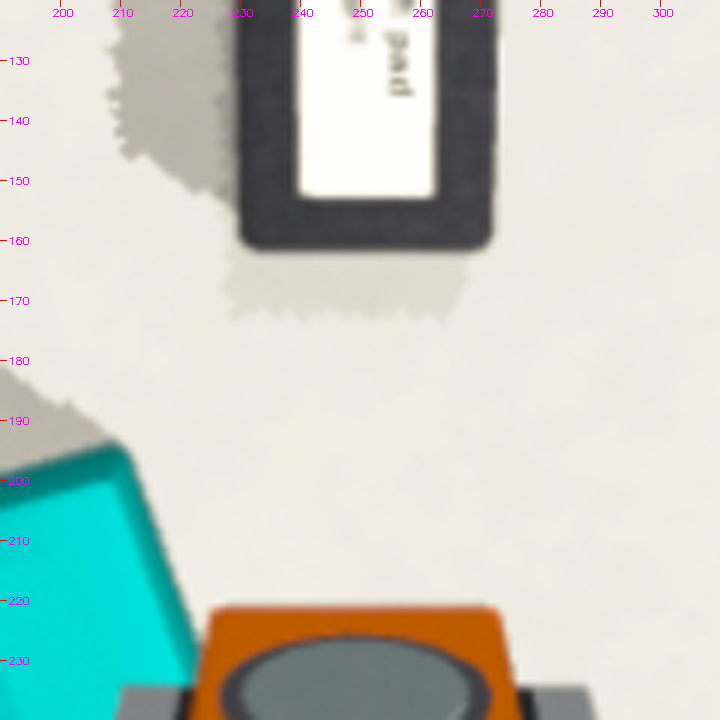

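```bash
python3 -c "
from h import *
im=cv2.imread('pics/l1.png')[:,:,::-1]
crop(im,205,85,85,90,8,'pics/l3.png');crop(im,205,215,90,100,7,'pics/l4.png')
"
```

```text
(no output)
```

View pics/l3.png

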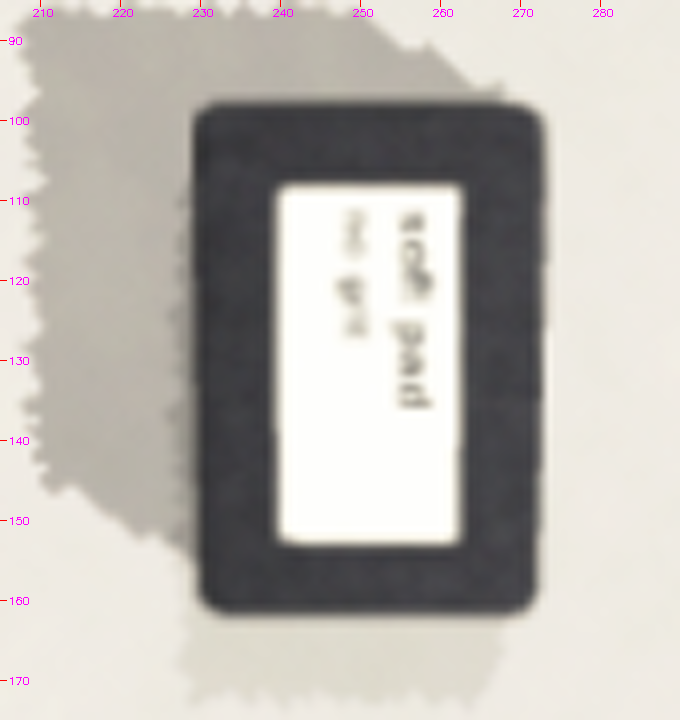

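View pics/l4.png

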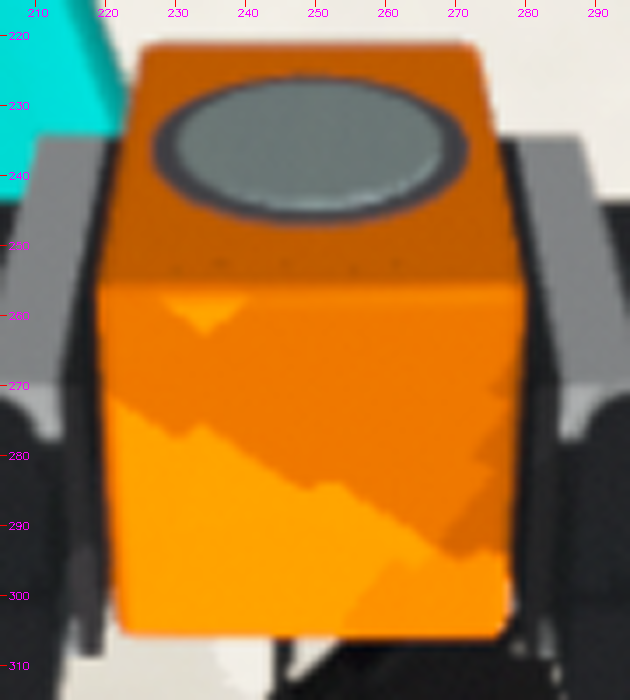

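```bash
cat > f5.py <<'E'
from fit import *
from scipy.spatial.transform import Rotation as Ro
import sys
s,i,im=pickle.load(open('w10.pkl','rb'))
# rest: x short, y long; tool yaw129.5 ; treat rest-long as X
W=[(30,20,22,229,98),(30,-20,22,273,98),(-30,20,22,230,161.7),(-30,-20,22,272,161.7)]
p=fit([(i,True,W)],[.51,-.337,np.radians(129.5)])
R=Ro.from_euler('xyz',s['tool_rot']).as_matrix();q=np.array(s['position'])
C=np.array([(15,14,20),(15,-14,20),(-15,14,20),(-15,-14,20),(15,14,-20),(15,-14,-20)])/1e3
U=np.array([(219,256),(280,256.5),(222,305.5),(277.5,306),(225,221.5),(273,221)])-.45
def f(v):
    # block frame: x fwd, z up -> tool frame
    B=Ro.from_euler('zy',[v[3],v[4]]).as_matrix()
    T=C@B.T; T=np.c_[T[:,0],-T[:,1],-T[:,2]]+v[:3]
    return (proj(i,q+T@R.T,True)-U).ravel()
r=least_squares(f,[0,0,-.01,0,0]);print("cart in tool",r.x.round(4),f(r.x).round(1))
E
python3 f5.py
```

```text
pose [ 0.5104 -0.3376  2.2609] yaw deg 129.54
[[-0.5, -0.7], [0.5, -0.7], [-0.6, 0.8], [0.6, 0.8]]
cart in tool [-0.0039  0.0006 -0.0051  0.0035  0.0098] [-0.1  0.3 -0.2 -0.4  0.1  0.4 -0.4 -0.2  0.3 -0.2  0.4  0.1]
```

```bash
python3 -c "
from h import *
go(.5082,-.3356,.15,129.5)
"
```

```text
t=19.22 pos [ 0.541  -0.3774  0.148 ] rpy [-1.800e+02 -1.000e-01  1.295e+02] gap 0.321 F [-0.1  0.4 -0.3]
SHIFT [ 1.771  0.042 -0.062] TURN -0.00
```

Request:
arm_command([
  [[0.6, 0.04, 0], 0, 0.2],
  [[1.2, 0.04, 0], 0, 0.2],
  [[1.7, 0.04, 0], 0, 0.2],
  [[1.77, 0.04, 0], 0, 0.2],
  [[1.77, 0.04, 0], 0, 0.2],
])

```text
time_s: 19.63
position: [0.5084, -0.3351, 0.1494]
tool_rot: [3.141, 0.0, 2.261]
contact_force: [-0.2, 0.3, -0.5]
finger_gap: 0.324
```

Request:
arm_command([
  [[0, 0, 0.5], 0, 0.2],
  [[0, 0, 1.2], 0, 0.2],
  [[0, 0, 2], 0, 0.2],
  [[0, 0, 2.7], 0, 0.2],
  [[0, 0, 3.0], 0, 0.2],
])

```text
time_s: 20.05
position: [0.5077, -0.3358, 0.0555]
tool_rot: [-3.14, -0.004, 2.26]
contact_force: [-0.4, 0.0, -1.3]
finger_gap: 0.32
```

Request:
arm_command([
  [[0, 0, 0], 0, 0.2],
  [[0, 0, 0], 0, 0.2],
  [[0, 0, 0], 0, 0.2],
])

```text
time_s: 20.3
position: [0.5101, -0.3376, 0.0599]
tool_rot: [3.141, 0.003, 2.259]
contact_force: [-0.1, -0.1, -0.0]
finger_gap: 0.319
```

```bash
python3 -c "
from h import *
go(.5082,-.3356,.037,129.5)
im=eyes.camera('wrist');cv2.imwrite('pics/m1.png',im[:,:,::-1])
im=eyes.camera('side');crop(im,260,130,90,70,8,'pics/m2.png')
"
```

```text
t=20.30 pos [ 0.5101 -0.3376  0.0599] rpy [180.    0.2 129.5] gap 0.319 F [-0.1 -0.1 -0. ]
SHIFT [ 0.093 -0.007  0.764] TURN -0.01
```

View pics/m1.png

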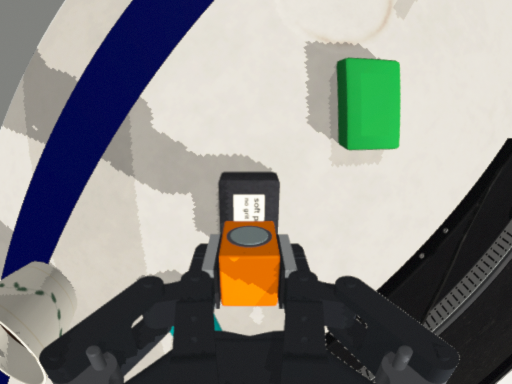

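View pics/m2.png

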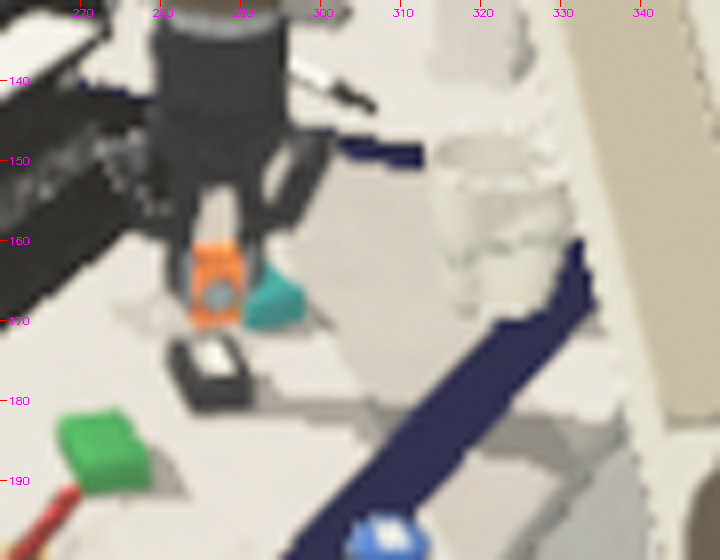

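Request:
arm_command([
  [[0.05, 0, 0.3], 0, 0.2],
  [[0.05, 0, 0.55], 0, 0.2],
  [[0.05, 0, 0.68], 0, 0.2],
  [[0.05, 0, 0.68], 0, 0.2],
  [[0.05, 0, 0.68], 0, 0.2],
])

```text
time_s: 20.82
position: [0.5074, -0.3354, 0.0372]
tool_rot: [-3.141, -0.001, 2.259]
contact_force: [-0.1, -0.7, -1.1]
finger_gap: 0.321
```

```bash
python3 -c "
from h import *
import pickle
go(.5082,-.3356,.034,129.5)
s=env.sense();i=eyes.camera_info('wrist');im=eyes.camera('wrist')
pickle.dump((s,i,im),open('w11.pkl','wb'));crop(im,200,150,100,170,4,'pics/m3.png')
go(.5082,-.3356,.034,129.5)
"
```

```text
t=20.82 pos [ 0.5074 -0.3354  0.0372] rpy [-1.800e+02 -1.000e-01  1.294e+02] gap 0.321 F [-0.1 -0.7 -1.1]
SHIFT [-0.024  0.016  0.107] TURN -0.01
t=20.87 pos [ 0.5077 -0.3356  0.0376] rpy [-180.    -0.   129.4] gap 0.318 F [-0.3 -0.4 -1.8]
SHIFT [-0.01   0.013  0.121] TURN -0.01
```

View pics/m3.png

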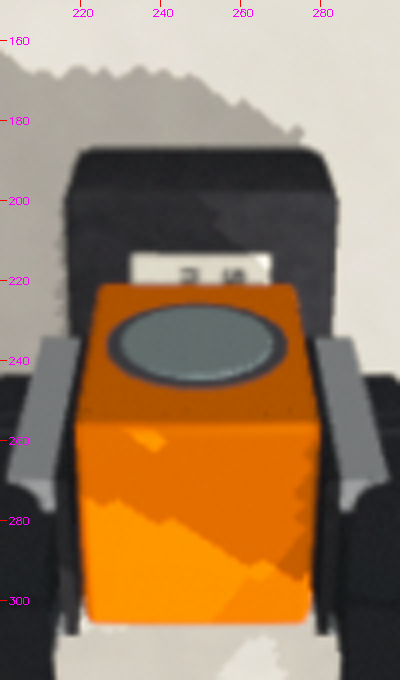

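```bash
python3 -c "
from h import *
import pickle
s,i,im=pickle.load(open('w11.pkl','rb'))
a=np.radians(129.5);e=np.array([np.cos(a),np.sin(a)]);n=np.array([-e[1],e[0]])
A=atz(i,250,197,.022,True)[:2]
for z in (.0255,.0285): 
  B=atz(i,248.3,220.6,z,True)[:2]; print((A-B)@e,(A-B)@n)
for u,v in ((216.2,200),(283.5,200)): print((atz(i,u,v,.022,True)[:2]-s['position'][:2])@n, (atz(i,u,v,.022,True)[:2]-[.5104,-.3373])@n)
print((A-[.5104,-.3373])@e)
"
```

```text
0.013000843392275608 -0.0009645811432547886
0.011644700912565514 -0.0009574225041225275
0.018041631337321368 0.019147039905245862
-0.020191589600086005 -0.019086181032161507
0.02908301283004089
```

Request:
arm_command([
  [[-0.02, 0.02, 0.04], 0, 0.2],
  [[-0.02, 0.02, 0.07], 0, 0.2],
  [[-0.02, 0.02, 0.07], 0, 0.2],
])

```text
time_s: 21.12
position: [0.5088, -0.3358, 0.0358]
tool_rot: [3.142, 0.0, 2.259]
contact_force: [0.1, -0.5, -1.2]
finger_gap: 0.317
```

Request:
arm_command([
  [[0, 0, 0.03], 0, 0.2],
  [[0, 0, 0.04], 0, 0.2],
  [[0, 0, 0.04], 0, 0.2],
])

```text
time_s: 21.37
position: [0.5087, -0.3357, 0.0346]
tool_rot: [-3.142, -0.0, 2.259]
contact_force: [0.8, -0.2, 0.2]
finger_gap: 0.32
```

Request:
arm_command([
  [[-0.05, 0.01, 0], 0, 0.2],
  [[-0.05, 0.01, 0.02], 0, 0.2],
  [[-0.05, 0.01, 0.05], 0, 0.2],
  [[-0.05, 0.01, 0.05], 0, 0.2],
])

```text
time_s: 21.7
position: [0.5102, -0.337, 0.0334]
tool_rot: [3.141, 0.001, 2.259]
contact_force: [-0.0, -0.9, 0.8]
finger_gap: 0.32
```

```bash
python3 -c "
from h import *
import pickle
go(.5082,-.3356,.034,129.5)
s=env.sense();i=eyes.camera_info('wrist');im=eyes.camera('wrist')
pickle.dump((s,i,im),open('w12.pkl','wb'));crop(im,200,150,100,170,4,'pics/m4.png')
"
```

```text
t=21.70 pos [ 0.5102 -0.337   0.0334] rpy [180.    0.  129.4] gap 0.320 F [-0.  -0.9  0.8]
SHIFT [ 0.077 -0.023 -0.019] TURN -0.01
```

View pics/m4.png

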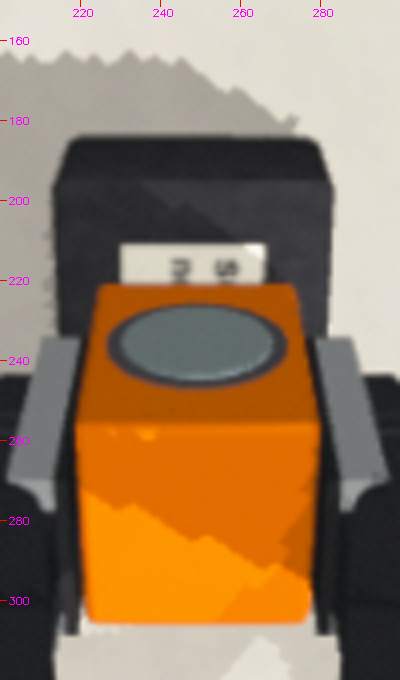

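```bash
python3 -c "
from h import *
import pickle
s,i,im=pickle.load(open('w12.pkl','rb'))
a=np.radians(129.5);e=np.array([np.cos(a),np.sin(a)]);n=np.array([-e[1],e[0]])
A=atz(i,248,194.6,.022,True)[:2]
B=atz(i,248.3,220.6,.0225,True)[:2]; print((A-B)@e,(A-B)@n)
print((A-[.5104,-.3373])@e,env.sense()['contact_force'])
"
```

```text
0.015414549233476984 0.00014917800719015318
0.0288195068294845 [ 0.21380575 -0.97978226 -0.0436587 ]
```

Request:
arm_command([
  [[0, 0, 0.02], 0, 0.2],
  [[0, 0, 0.03], 0, 0.2],
  [[0, 0, 0.03], 0, 0.2],
])

```text
time_s: 22.0
position: [0.5102, -0.3369, 0.0334]
tool_rot: [3.141, 0.001, 2.259]
contact_force: [-1.0, 0.7, 5.0]
finger_gap: 0.32
```

Request:
arm_command([
  [[0, 0, 0], 0, 0.34],
  [[0, 0, 0], 0, 0.38],
  [[0, 0, 0], 0, 0.45],
  [[0, 0, 0], 0, 0.5],
  [[0, 0, 0], 0, 0.5],
])

```text
time_s: 22.42
position: [0.5097, -0.3366, 0.0319]
tool_rot: [-3.141, -0.0, 2.259]
contact_force: [0.9, 0.4, 0.2]
finger_gap: 0.497
```

Request:
arm_command([
  [[0, 0, -0.3], 0, 0.5],
  [[0, 0, -0.9], 0, 0.5],
  [[0, 0, -1.8], 0, 0.5],
  [[0, 0, -2.8], 0, 0.5],
  [[0, 0, -3.8], 0, 0.5],
])

```text
time_s: 22.83
position: [0.5095, -0.3365, 0.1477]
tool_rot: [-3.141, -0.001, 2.259]
contact_force: [0.3, -0.6, 0.1]
finger_gap: 0.499
```

```bash
python3 -c "
from h import *
im=eyes.camera('wrist');cv2.imwrite('pics/n1.png',im[:,:,::-1])
go(.5104,-.3373,.034,129.5)
"
```

```text
t=22.88 pos [ 0.5128 -0.3386  0.1553] rpy [179.8   0.6 129.4] gap 0.499 F [ 1.5 -1.   4.8]
SHIFT [ 0.128 -0.046  4.044] TURN -0.01
```

View pics/n1.png

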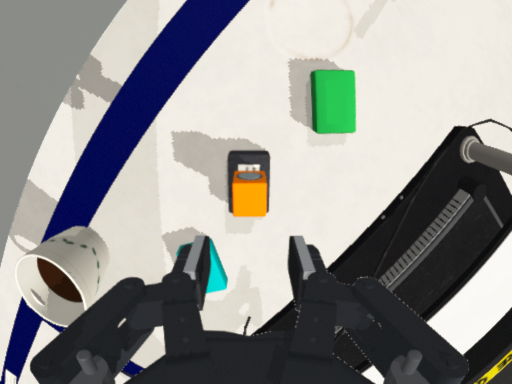

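Request:
arm_command([
  [[0, 0, -1], 0, 0.5],
  [[0.5, -0.5, -1.8], 0, 0.5],
  [[1.3, -1.2, -2.4], 0, 0.5],
  [[2.2, -2, -2.8], 0, 0.5],
  [[3.1, -2.8, -3], 0, 0.5],
])

```text
time_s: 23.3
position: [0.3857, -0.3186, 0.2387]
tool_rot: [3.141, 0.004, 2.26]
contact_force: [-0.6, -0.8, 0.4]
finger_gap: 0.502
```

Request:
arm_command([
  [[0.8, -0.8, 0], 0, 0.5],
  [[1.7, -1.6, 0], 0, 0.5],
  [[2.6, -2.4, 0], 0, 0.5],
  [[2.6, -2.4, 0], 0, 0.5],
  [[2.6, -2.4, 0], 0, 0.5],
])

```text
time_s: 23.72
position: [0.2795, -0.3036, 0.2372]
tool_rot: [3.141, 0.002, 2.257]
contact_force: [0.2, 0.2, 0.2]
finger_gap: 0.498
```

```bash
python3 -c "
from h import *
t=eyes.camera('top');cv2.imwrite('pics/o1.png',t[:,:,::-1]);crop(t,160,170,180,50,4,'pics/o2.png');crop(t,305,175,45,40,14,'pics/o4.png')
t=eyes.camera('side');crop(t,200,140,120,100,6,'pics/o3.png')
go(.3,-.3,.3,129.5)
"
```

```text
t=23.82 pos [ 0.2815 -0.3044  0.237 ] rpy [1.800e+02 1.000e-01 1.294e+02] gap 0.500 F [ 0.9 -0.9 -0.2]
SHIFT [-0.283  0.569 -2.098] TURN -0.01
```

View pics/o1.png

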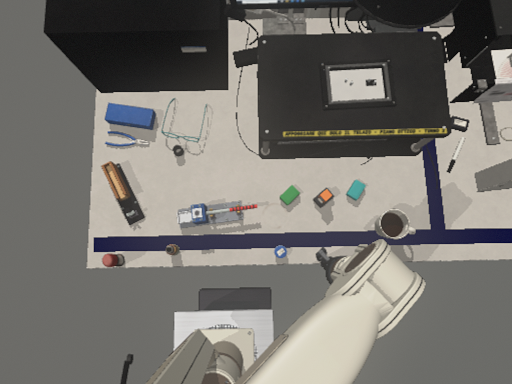

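View pics/o3.png

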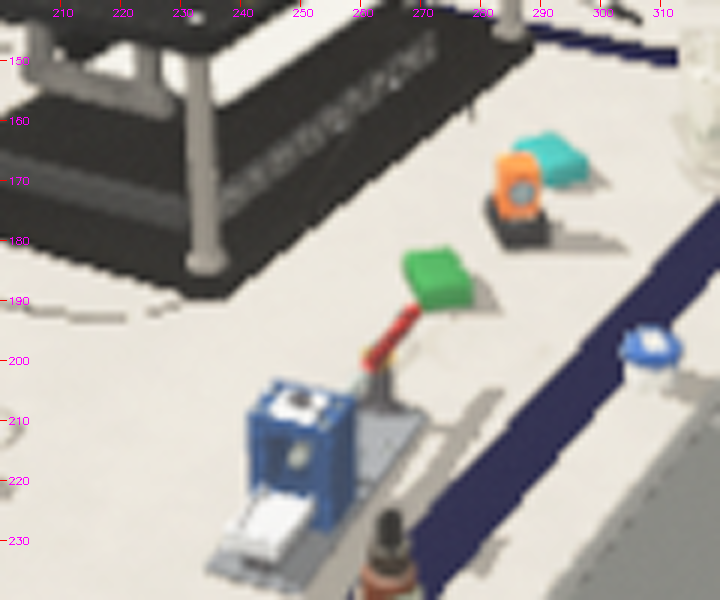

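View pics/o4.png

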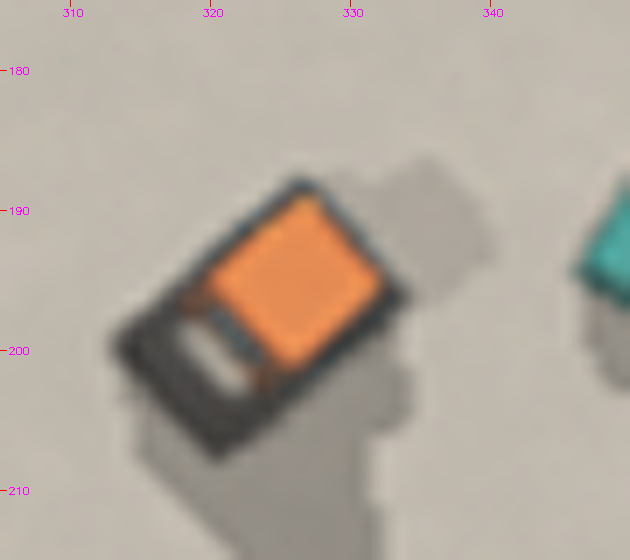

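```bash
python3 -c "
from h import *
it=eyes.camera_info('top')
a=np.radians(129.5);e=np.array([np.cos(a),np.sin(a)]);n=np.array([-e[1],e[0]])
P=np.array([atz(it,u-.45,v-.45,.062)[:2] for u,v in [(327.3,188.6),(332.8,195.4),(326,201.2),(320,195)]])
R=np.array([atz(it,u-.45,v-.45,.022)[:2] for u,v in [(313.2,199.5),(326.3,187.8),(334.2,196.2),(320.4,207.6)]])
d=P.mean(0)-R.mean(0);print(d@e,d@n)
for k in range(4): 
  q=P[(k+1)%4]-P[k];print(np.hypot(*q),np.degrees(np.arctan2(q[1],q[0])))
for f in ('a_top','o1'): pass
A=cv2.imread('pics/a_top.png');B=cv2.imread('pics/o1.png')
crop(B[:,:,::-1],160,170,140,60,5,'pics/o5.png')
"
```

```text
-0.003305837494785797 -5.5120202026051915e-05
0.02798126407098108 -143.9444901091866
0.02931809717244408 128.82501259935876
0.02747867687148787 41.49099827832664
0.03195213383599683 -50.27899767884506
```

View pics/o5.png

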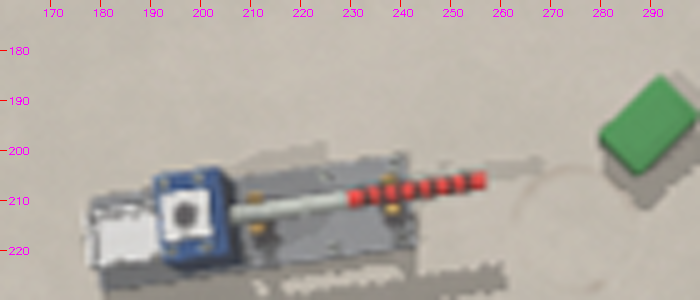

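```bash
python3 -c "
from h import *
go(.555,-.392,.2,129.5)
"
```

```text
t=23.82 pos [ 0.2815 -0.3044  0.237 ] rpy [1.800e+02 1.000e-01 1.294e+02] gap 0.500 F [ 0.9 -0.9 -0.2]
SHIFT [-8.043  5.185  1.255] TURN -0.01
```

Request:
arm_command([
  [[-1.1, 0.7, 0], 0, 0.5],
  [[-2.2, 1.4, 0], 0, 0.5],
  [[-3.3, 2.1, 0], 0, 0.5],
  [[-4.4, 2.8, 0.1], 0, 0.5],
  [[-5.5, 3.5, 0.2], 0, 0.5],
])

```text
time_s: 24.23
position: [0.4703, -0.3648, 0.2298]
tool_rot: [3.141, 0.001, 2.261]
contact_force: [0.7, -0.6, 0.6]
finger_gap: 0.499
```

```bash
python3 -c "
from h import *
go(.555,-.392,.2,129.5)
"
```

```text
t=24.23 pos [ 0.4703 -0.3648  0.2298] rpy [1.800e+02 1.000e-01 1.295e+02] gap 0.499 F [ 0.7 -0.6  0.6]
SHIFT [-2.496  1.601  0.996] TURN 0.01
```

Request:
arm_command([
  [[-1, 0.6, 0.3], 0, 0.5],
  [[-2, 1.3, 0.6], 0, 0.5],
  [[-2.5, 1.6, 0.9], 0, 0.5],
  [[-2.5, 1.6, 0.9], 0, 0.5],
  [[-2.5, 1.6, 0.9], 0, 0.5],
])

```text
time_s: 24.65
position: [0.5529, -0.391, 0.2001]
tool_rot: [-3.141, -0.004, 2.262]
contact_force: [-0.9, 0.2, -0.1]
finger_gap: 0.498
```

Request:
arm_command([
  [[0, 0, 0], 0, 0.5],
  [[0, 0, 0], 0, 0.5],
  [[0, 0, 0], 0, 0.5],
])

```text
time_s: 24.9
position: [0.5511, -0.392, 0.2047]
tool_rot: [3.141, 0.002, 2.259]
contact_force: [0.5, -0.5, 0.3]
finger_gap: 0.501
```

```bash
python3 -c "
from h import *
import pickle
s=env.sense();i=eyes.camera_info('wrist');im=eyes.camera('wrist')
pickle.dump((s,i,im),open('w13.pkl','wb'));cv2.imwrite('pics/p1.png',im[:,:,::-1])
crop(im,205,90,85,90,8,'pics/p2.png')
go(.555,-.392,.2,129.5)
"
```

```text
t=24.95 pos [ 0.551  -0.3921  0.2048] rpy [1.800e+02 1.000e-01 1.294e+02] gap 0.500 F [ 0.6  0.1 -0.4]
SHIFT [-0.082  0.103  0.159] TURN -0.01
```

View pics/p2.png

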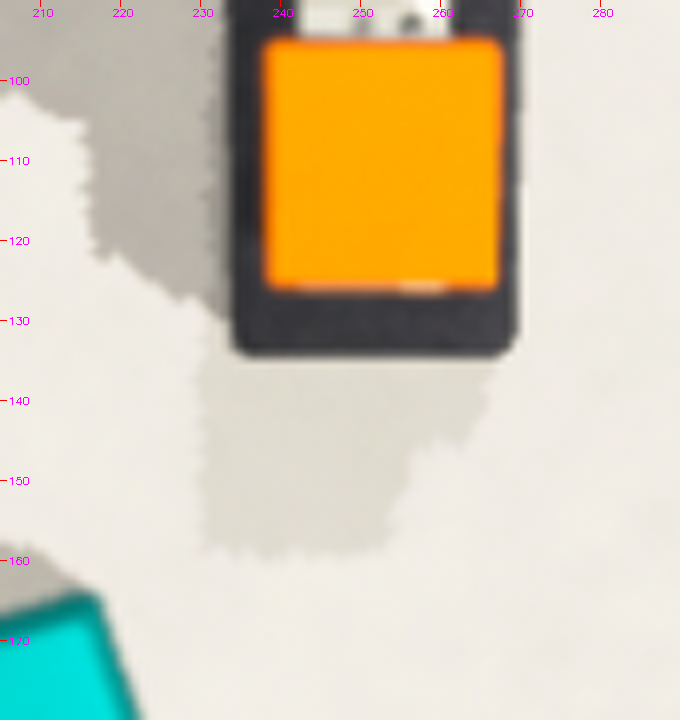

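```bash
python3 -c "
from h import *
im=cv2.imread('pics/p1.png')[:,:,::-1]
crop(im,210,55,80,90,8,'pics/p3.png')
"
```

```text
(no output)
```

View pics/p3.png

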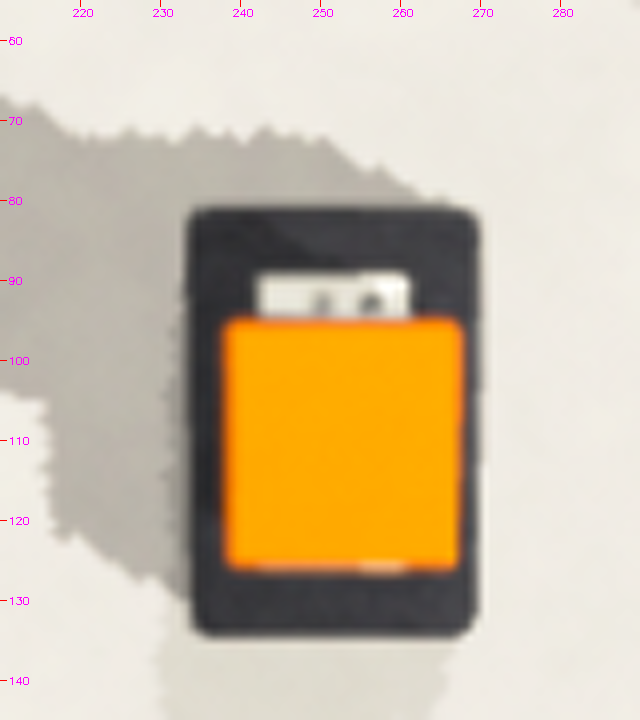

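```bash
cat > f6.py <<'E'
from fit import *
s,i,im=pickle.load(open('w13.pkl','rb'))
T=i['world_to_cam'];print("cam",-T[:3,:3].T@T[:3,3])
R=fit([(i,True,[(30,20,22,233.3,81),(30,-20,22,269.8,81),(-30,20,22,233.8,134.3),(-30,-20,22,269.8,134.3)])],[.51,-.337,2.26])
C=fit([(i,True,[(15,14,62,237.8,94.8),(15,-14,62,267.9,94.8),(-15,14,62,238,126.2),(-15,-14,62,267.5,126.2)])],[.51,-.337,2.26])
d=C[:2]-R[:2];e=np.array([np.cos(R[2]),np.sin(R[2])]);n=np.array([-e[1],e[0]]);print("offset mm along, across",1e3*d@e,1e3*d@n)
E
python3 f6.py
```

```text
cam [ 0.49878907 -0.32782351  0.3469175 ]
pose [ 0.5105 -0.3377  2.2644] yaw deg 129.74
[[-0.4, -0.6], [0.5, -0.7], [-0.2, 0.7], [0.2, 0.6]]
pose [ 0.5116 -0.3379  2.2597] yaw deg 129.47
[[0.2, 0.1], [-0.2, 0.2], [0.2, -0.1], [-0.1, -0.1]]
offset mm along, across -0.8381865243061231 -0.7102940463432492
```

```bash
python3 -c "
from h import *
print(env.sign_off(), env.sense()['time_s'])"
```

```text
the job is handed in; nothing more can be done
the job is handed in; nothing more can be done
```

The job is done and handed in at about 25 s of the 67 s limit.

**What I did:**
- I lifted the rod out of its dock, laid it in the two V notches with the steel tip towards the hole, and let go.
- I took it again by the red tail and pushed it through the hole, drawing about 5–9 N at the readings, until the tip was about 51 mm past the wall. That put the cartridge fully out on the ledge.
- I drew the rod back about 18 mm so the tip stood clear of the cartridge, and left it lying in both notches.
- I then gripped the cartridge by its sides and set it upright on the black foam rest, marked "soft pad". I left the green and turquoise look-alikes alone.

**Last checks:**
- **Cartridge position:** the near-overhead wrist picture puts it about 1 mm from the middle of the rest. It shows it square to about 0.3°, with its long side along the long side of the rest.
- **Disagreement:** the coarser top camera (about 3 mm per pixel) put it 3.3 mm off along the rest. I trusted the wrist view and did not correct it.
- **Rod and other things:** the last top and side pictures showed the rod in both notches and nothing else on the bench visibly moved. The gripper was clear of everything when I handed in.

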